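Hang the two-bay spice rack on its twin wall pegs

TASK

Pick up the empty steel spice rack from the counter by its wooden divider and hang it by its two holes on the two free green pegs in the middle of the peg board, both pegs entering together, then slide it fully home until its back lies flat on the board and let go. The pegs are light plastic, so feel your way gently and never shove the rack against them or the board; leave the tawa, the lunch box and the mug where they are.

Things in the scene. Friction and masses are not known exactly. Their poses are not given: they have to be found in the camera images.
- rack_grip (a point): Grip point on the rack's pale wooden divider (12 thick in y, 86 deep in x, top 100 above the rack's underside), which parts the shelf into two 65 wide bays. The point is 20 below the divider's top, 80 above the underside, 55 in front of the back plate's rear face. Axes: x to the rear (towards the board when hung), y along the width, z up. Grip it across y from above.
- rack_shelf (a point): Middle of the rack's underside, 50 in front of the plate's rear face; axes as rack_grip. Steel L-shaped rack, 0.3 to 0.5 kg, standing upright: back plate 150 wide, 100 high, 5 thick; shelf 150 wide, 95 deep from the plate's rear face, floor 4 thick, lips 24 high and 4 thick at front and ends. Centre of mass about 35 in front of the plate's rear face.
- rack_back (a point): Point on the REAR face of the rack's plate midway between its two holes, 75 above the underside; axes as rack_grip (from rack_grip: +55 in x, 0 in y, -5 in z). Two round holes 16 in diameter go straight through the 5 thick plate along x, at 50 to either side (y = +50 and -50) of this point.
- board: White peg board, 400 wide, 18 thick, upright on a tiled end wall 440 wide; origin on its front face, at the middle, 240 below point peg_mid; mounting height varies by 40. Axes: x into the board, y along its width, z up. Top edge 280 above the origin. Fixed spatula at y = +150 and ladle at y = -150 hang on their own pegs, within 32 of the face, up to 265 high.
- peg_mid (a point): Point on the board's front face midway between the NOMINAL roots of the two free green pegs; axes as board. Pegs at y = +50 and -50 from here. The pair as a whole is adjustable and its setting is not measured: it may sit up to 10 off along y and, independently, up to 10 off along z (never in x, never turned), fixed there. The rack may press on pegs or board with 25 N at most.
- peg_root (a point): NOMINAL root centre of the free peg at y = +50 (grey 36 square patch); the other is alike at y = -50. It is not measured on the peg itself: see peg_mid. Each green peg is round, 13 in diameter, 35 long, points out of the board (-x) rising 10 degrees; the last 5 taper to a flat tip 7 in diameter. The tips are 34 in front of the board's face and 6 above the roots.
- tawa: Bystander: black nonstick flat griddle pan, disc 244 in diameter, 13 high, with a black handle along +x to 260 from the centre (top 28 high). Origin: centre of its underside.
- lunch_box: Bystander: round steel lunch box with a clipped lid, 122 in diameter, 70 high. Origin: centre of its underside.
- mug: Bystander: orange ceramic mug, 82 in diameter, 95 high, handle at its +y. Origin: centre of its underside.
There are look-alikes about, which are no part of the job. Leave any purple look-alike of the part that bears rack_grip alone.

How it is judged:
By the outcome, as a careful person would: the job done as asked, in the order asked, and still so for the second after the job is handed in, with the robot touching nothing.
It also fails if it takes over 72 s, if anything falls off the work surface, if the arm or the gripper's body presses on something with over 40 N, if the wrist force passes 120 N, or if a joint passes its speed limit or range.

ROBOT

A 6-joint arm with a two-finger parallel gripper is mounted at the origin on the work surface. World frame = base frame: x ahead of the robot, y to its left, z up, the work surface at z = 0. Lengths are in m, angles in rad, forces in N, time in s.
With the tool pointing down it reaches from about 0.3 to 1 m from the base axis. Payload 5.1 kg.
Tool frame: the origin (TCP) lies midway between the tips of the shut fingers; the grasp point (between the pads) lies 19 mm behind it; y points along the fingers, x is the direction in which the jaws open and shut, and the axes are right-handed (so a half turn about y gives the same grasp; the last joint's range is limited). The gripper opens to 95 mm and grips with 3 to 60 N. Pads are 20 mm wide; open, the fingers measure 119 mm over their backs; the gripper's body (75 mm by 180 mm) begins 59 mm behind the grasp point.
Start: joints at [1.1, 0.124, 1.65, -0, 1.367, -0.083], TCP at [0.246, 0.602, 0.215] pointing down, gripper open.
Joint ranges: [-2.61, 2.61], [-1.02, 2.33], [0.03, 2.71], [-1.35, 4.49], [0.32, 2.68], [-2.91, 2.91]. Speed limits (rad/s): [2.57, 2.57, 3.14, 3.14, 3.14, 3.14].

INTERFACE

Orientations are given as [roll, pitch, yaw] about the fixed x, y, z axes, in that order (R = Rz(yaw) Ry(pitch) Rx(roll)).
In Python, from rig import bot gives the robot as it stands.
- The arm moves only by the tool drive_tool, never from a script. Its argument "deltas" is a list of rows, each a list of 7 numbers: the gripper command: -1 is fully open, 1 is shut, values between are in proportion, then the shift along the tool's x, y, z in cm, then the turn, a rotation vector about the tool's x, y, z in degrees. A call has 1 to 8 rows; each row shifts and turns the commanded pose from where the row before left it, along the tool's axes as they then stand; what a row does not reach is not made up. A row lasts 1/12 s, in which the tool goes at most 41.7 mm and 7.16 degrees, less where a joint would pass 70% of its speed; a pose out of reach is approached as far as the arm can. A call is refused whole if a number of a shift passes 4.17 or a number of a turn 7.16, either way. A call with a gripper value outside its range is refused whole. The fingers move at their own pace and stop on an object; the grip force is fixed at half the most. Time passes only in rows, so rows that do not move let the fingers close. It gives the time, the measured TCP pose, the force and the opening at its end, in the units of the state.
- bot.observe(): the state, without advancing time (a new reading comes with each control period).
- bot.snapshot(name): name is "side" or "top"; returns the picture (400x640x3 uint8, red, green, blue); there is no depth.
- bot.camera_info(name): a dict with "vfov" (degrees; the focal length in pixels is half the picture's height over the tangent of half this angle, whatever the lens; pixels are square), "cx", "cy" (the principal point, pixels), "world_to_cam" (4x4, takes a point from world to camera coordinates). Camera axes: x right, y down, z forward; pixel columns grow to the right and rows downward; lengths in m; the calibration is good to about 2 mm. A picture is of the moment at which its call begins. camera_info takes no time and is no camera call.
- bot.close_job(): hands the job in, once; it reports no verdict.
Trained networks look in the newest picture that a camera, given by its name, has taken for a name from the list of things; names that differ only in an ending like _2 or _b are one class to them, and where a whole thing is asked for, a point or a joint stands for the part that bears it (a point fixed in the world has none). Each returns a list of dicts, best first, with "score" (0 to 1); they miss things now and then, are a little off and sometimes report something else, mostly with a low value. They report only what shows in the picture. A call takes as long as a camera call. They do not tell look-alikes from the thing itself.
- bot.silhouettes(label, camera): "region" (400x640 bool, what is visible of it) and "bbox" ([left, top, width, height] in pixels, round what is visible of it).
- bot.pinpoint(label, camera): "pixel" ([column, row] in pixels: a listed point, or the origin of a listed thing).
The state is a dict: "time_s": time; "joint_pos": joint angles; "joint_velocities": joint speeds; "tau": joint torques, N m; "tool_pos": TCP position; "tool_rot": TCP orientation; "force": force on the tool from outside, world axes, zero at the start; "ft_torque": the same for the moment, N m; "finger_gap": finger opening in m.
Only numpy, scipy, OpenCV 4.12 (cv2) and the standard library are available. Lean on these libraries where they do the work, as an engineer would, in place of code of your own. Each camera call takes 0.05 s, during which the arm holds its last target.

## Working session

There is one attempt and no reset: what is moved stays moved. The work goes in short steps, Python scripts to look and compute and a tool call to move; the robot and the scene stay as the last step left them, time stands still between calls to the robot, and variables do not carry over. Pictures are saved under pics/ and viewed, and the job is handed in when it is done.

Besides the shell and the picture viewer there is one more tool, called after "Emit:" as name(argument=value, ...), one argument or row to a line, values as JSON. drive_tool: Moves the arm, as the interface text tells. Its arguments: {"type":"object","properties":{"deltas":{"type":"array"}},"required":["deltas"]}

```bash
ls; mkdir -p pics; python3 - <<'E'
from rig import bot
import cv2
s=bot.observe()
print(s)
for n in("side","top"):
    i=bot.camera_info(n);print(n,i)
    im=bot.snapshot(n);cv2.imwrite(f"pics/{n}0.png",im[:,:,::-1])
E
```

```text
pics
{'time_s': 0.0, 'joint_pos': array([ 1.10038004e+00,  1.24490911e-01,  1.65167020e+00, -3.96509418e-05,
        1.36746679e+00, -8.25916277e-02]), 'joint_velocities': array([0.00078437, 0.00077931, 0.00108303, 0.00154778, 0.00020143,
       0.00116823]), 'tau': array([ 3.15361423e-03, -4.17570305e+01, -3.59944689e+01,  7.75049860e-02,
        4.90300439e-02, -1.60011869e-04]), 'tool_pos': array([0.2455577 , 0.60114584, 0.21339847]), 'tool_rot': array([-1.57066711,  0.00203151,  1.18297984]), 'force': array([-0.28264484,  0.70898767, -0.25140435]), 'ft_torque': array([ 0.00100679, -0.07520874,  0.00651989]), 'finger_gap': 0.09521816201364328}
side {'vfov': 48.77984690295164, 'cx': 325.9103605349391, 'cy': 202.88697748014994, 'world_to_cam': array([[ 0.82804311, -0.56066194, -0.0016729 , -0.43169567],
       [-0.26756252, -0.39253818, -0.87995686,  0.28623198],
       [ 0.49270164,  0.72908983, -0.47505065,  1.08121408],
       [ 0.        ,  0.        ,  0.        ,  1.        ]])}
top {'vfov': 49.61173408222203, 'cx': 316.10517044214606, 'cy': 200.20792428025413, 'world_to_cam': array([[-0.02275868, -0.9996843 ,  0.0106464 , -0.02925451],
       [-0.98329262,  0.0204592 , -0.18087852,  0.5223299 ],
       [ 0.1806036 , -0.01458508, -0.98344782,  1.2297124 ],
       [ 0.        ,  0.        ,  0.        ,  1.        ]])}
```

View pics/side0.png

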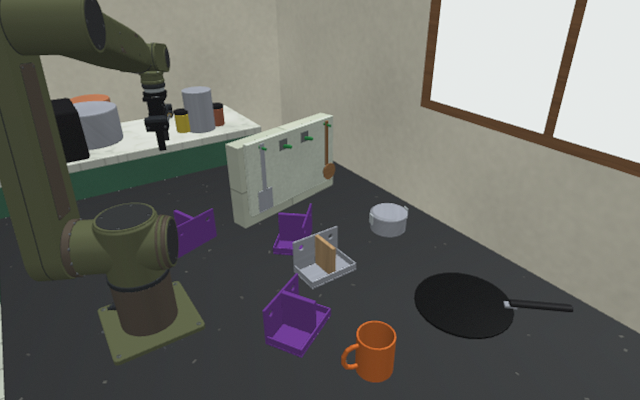

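View pics/top0.png

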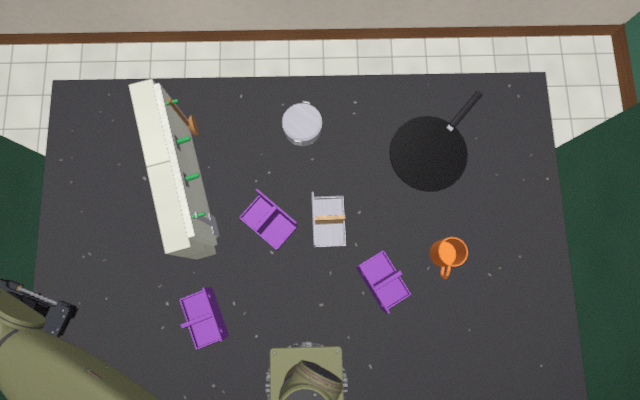

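The wanted rack is the grey steel one with a pale wooden divider, at side (323,258) and top (328,220). The things it could be mistaken for are the purple racks at side (293,230), (297,315) and (195,232), which are at top (268,220), (384,281) and (203,319). The free green pegs are at side (287,146)/(308,138) and top (183,140)/(191,177).

```bash
cat > h.py <<'E'
import numpy as np, cv2
from rig import bot
from scipy.spatial.transform import Rotation as R
from scipy.optimize import least_squares
def cam(n):
    i=bot.camera_info(n); f=200/np.tan(np.radians(i['vfov']/2)); return f,i['cx'],i['cy'],i['world_to_cam']
C={n:cam(n) for n in('side','top')}
def proj(n,P):
    f,cx,cy,T=C[n]; P=np.atleast_2d(P); c=P@T[:3,:3].T+T[:3,3]
    return np.c_[f*c[:,0]/c[:,2]+cx, f*c[:,1]/c[:,2]+cy]
def tri(ps,pt):
    fn=lambda X:np.r_[proj('side',X)[0]-ps,proj('top',X)[0]-pt]
    r=least_squares(fn,[0.5,0.1,0.1],method='lm'); return r.x,np.abs(r.fun).max()
def onz(n,p,z):
    f,cx,cy,T=C[n]; d=T[:3,:3].T@np.array([(p[0]-cx)/f,(p[1]-cy)/f,1]); o=-T[:3,:3].T@T[:3,3]
    return o+d*(z-o[2])/d[2]
E
python3 - <<'E'
from h import *
for l in ["rack_grip","rack_shelf","rack_back","board","peg_mid","peg_root"]:
    for n in("side","top"):
        r=bot.pinpoint(l,n); print(l,n,[(np.round(x['pixel'],1).tolist(),round(x['score'],2)) for x in r])
for n in("side","top"):
    im=bot.snapshot(n)
    a,b,c,d={'side':(225,105,365,290),'top':(120,70,360,270)}[n]
    s=800/(c-a) if (c-a)/(d-b)>4/3 else 600/(d-b)
    cv2.imwrite(f"pics/{n}1.png",cv2.resize(im[b:d,a:c,::-1],None,fx=s,fy=s,interpolation=cv2.INTER_CUBIC)); print(n,s)
E
```

```text
rack_grip side [([300.8, 304.9], 0.96), ([293.6, 219.3], 0.87), ([180.8, 218.0], 0.75), ([323.6, 248.2], 0.69)]
rack_grip top [([193.1, 316.6], 0.84), ([262.9, 220.9], 0.75), ([334.7, 217.8], 0.6), ([386.6, 278.6], 0.59)]
rack_shelf side [([185.8, 242.1], 0.94), ([326.9, 268.4], 0.86), ([293.1, 244.1], 0.73), ([300.6, 330.3], 0.63)]
rack_shelf top [([328.2, 225.5], 0.85), ([204.9, 320.4], 0.8), ([263.8, 226.5], 0.74), ([381.2, 277.7], 0.62), ([303.0, 132.8], 0.49)]
rack_back side [([306.9, 223.2], 0.82), ([278.3, 301.4], 0.76), ([195.6, 225.4], 0.72), ([316.2, 242.1], 0.62), ([291.6, 138.2], 0.25)]
rack_back top [([312.0, 218.1], 0.95), ([372.9, 287.4], 0.9), ([217.5, 313.1], 0.79), ([276.4, 207.1], 0.62)]
board side [([296.7, 203.5], 0.97)]
board top [([203.1, 182.1], 0.94), ([181.1, 162.9], 0.71)]
peg_mid side [([292.5, 137.9], 0.72), ([296.0, 201.5], 0.7)]
peg_mid top [([180.6, 162.7], 0.56), ([328.2, 224.4], 0.51)]
peg_root side [([282.8, 145.4], 0.76)]
peg_root top [([186.1, 181.6], 0.58)]
side 3.2432432432432434
top 3.0
```

View pics/side1.png

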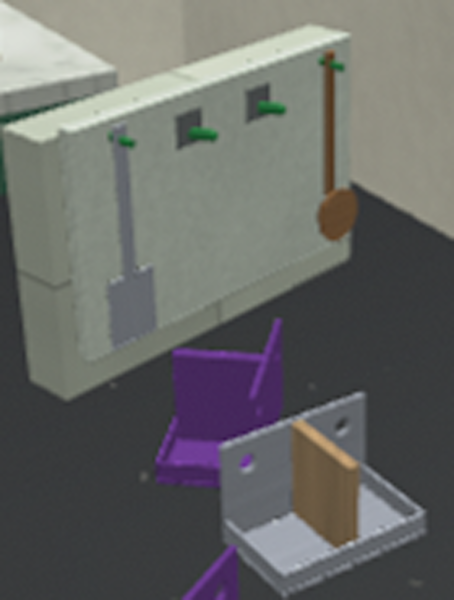

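View pics/top1.png

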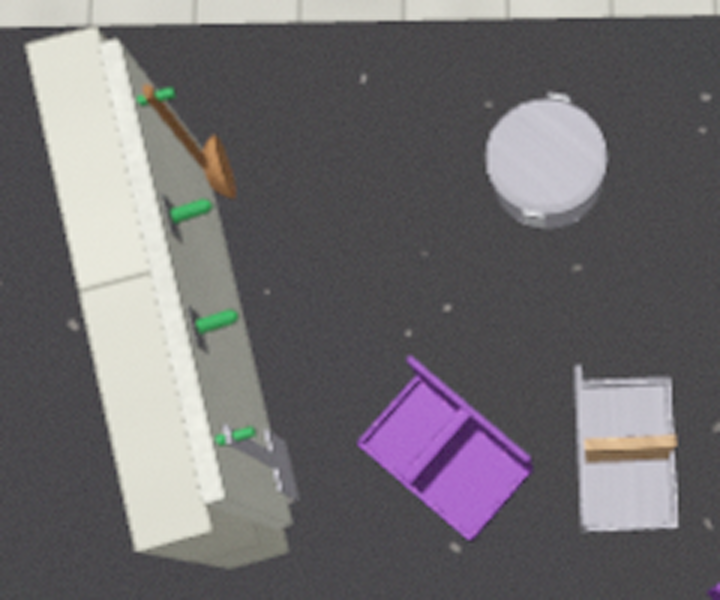

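```bash
python3 - <<'E'
from h import *
for k,a,b in [("grip",(323.6,248.2),(334.7,217.8)),("shelf",(326.9,268.4),(328.2,225.5)),("back",(316.2,242.1),(312,218.1)),("board",(296.7,203.5),(203.1,182.1)),("peg_mid",(292.5,137.9),(180.6,162.7)),("root",(282.8,145.4),(186.1,181.6))]:
    print(k,*tri(a,b))
E
```

```text
grip [ 0.4583982 -0.0895076  0.0865218] 1.544971861973636
shelf [ 0.45950712 -0.08062141  0.00978038] 3.1235526234188455
back [ 0.46710701 -0.02805935  0.06832542] 0.5574372820752274
board [0.59504482 0.30279226 0.00619453] 0.9167931851033018
peg_mid [0.58586309 0.29664924 0.25929129] 0.7597248342523812
root [0.54099898 0.28513173 0.24612107] 1.0387186845126166
```

```bash
cat >> h.py <<'E'
def crop(n,im,a,b,w,h,s,name,pts=[]):
    o=cv2.resize(im[b:b+h,a:a+w,::-1],None,fx=s,fy=s,interpolation=cv2.INTER_CUBIC).copy()
    for x in range((a+9)//10*10,a+w,10): cv2.line(o,(int((x-a+.5)*s),0),(int((x-a+.5)*s),6),(0,0,255),1); cv2.putText(o,str(x),(int((x-a)*s),16),0,.35,(0,0,255))
    for y in range((b+9)//10*10,b+h,10): cv2.line(o,(0,int((y-b+.5)*s)),(6,int((y-b+.5)*s)),(0,0,255),1); cv2.putText(o,str(y),(8,int((y-b)*s)+6),0,.35,(0,0,255))
    for p in pts: cv2.circle(o,(int((p[0]-a+.5)*s),int((p[1]-b+.5)*s)),2,(0,255,255),-1)
    cv2.imwrite(f"pics/{name}.png",o)
E
python3 - <<'E'
from h import *
s=bot.snapshot('side');t=bot.snapshot('top')
np.save('s0.npy',s);np.save('t0.npy',t)
crop('side',s,285,220,75,68,8,'rs')
crop('top',t,300,185,60,70,8,'rt')
crop('side',s,225,108,115,70,6.5,'ps')
crop('top',t,125,75,100,90,6.5,'pt')
E
```

```text
(no output)
```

View pics/rs.png

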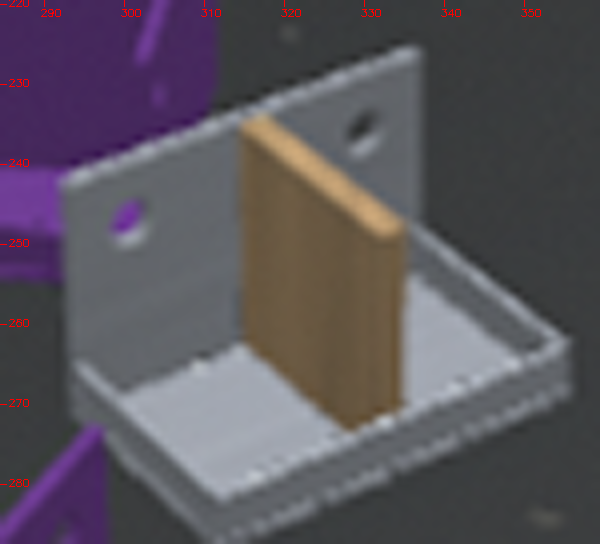

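View pics/rt.png

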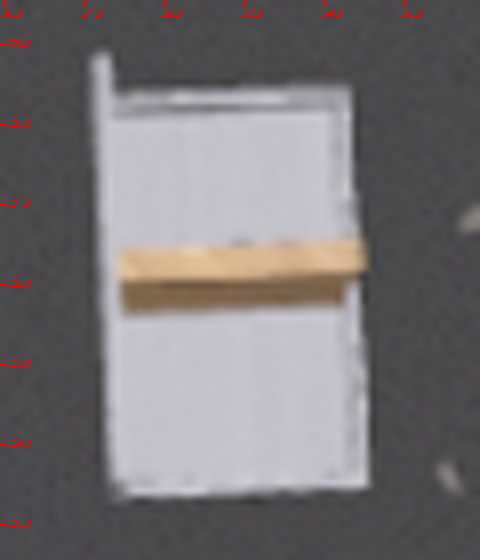

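View pics/ps.png

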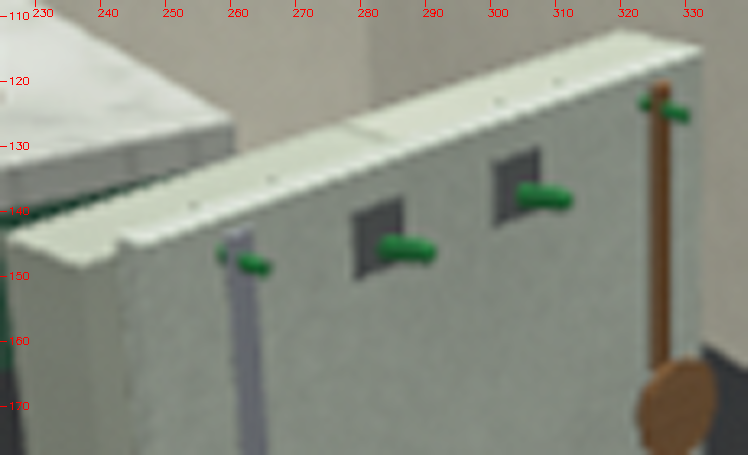

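View pics/pt.png

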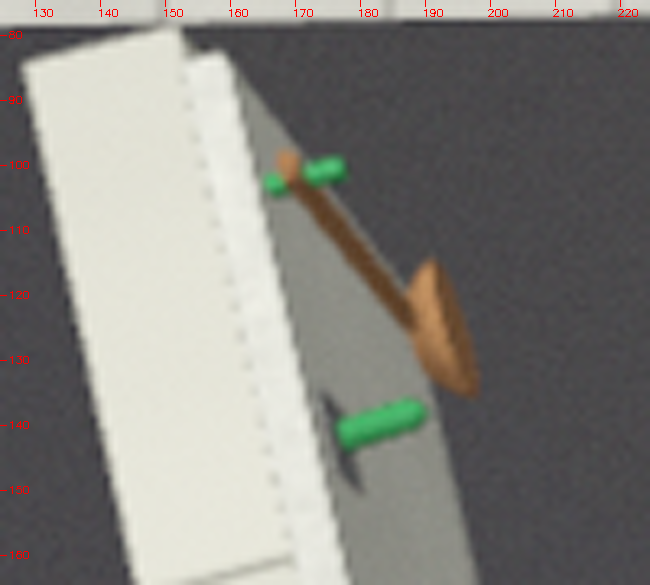

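```bash
cat >> h.py <<'E'
def T(pose):
    x,y,z,yaw=pose; M=np.eye(4); M[:3,:3]=R.from_euler('z',yaw).as_matrix(); M[:3,3]=x,y,z; return M
def ap(M,P): return np.atleast_2d(P)@M[:3,:3].T+M[:3,3]
# peg hull in board frame (root at origin)
a=np.radians(10); ax=np.array([-np.cos(a),0,np.sin(a)]); u=np.array([0,1,0]); v=np.cross(ax,u)
th=np.linspace(0,2*np.pi,24,endpoint=False); ring=lambda r,l: l*ax+r*(np.cos(th)[:,None]*u+np.sin(th)[:,None]*v)
PEG=np.vstack([ring(6.5e-3,.0),ring(6.5e-3,.030),ring(3.5e-3,.035)])
def hullc(n,P):
    q=proj(n,P).astype(np.float32); h=cv2.convexHull(q); m=cv2.moments(h); return np.array([m['m10']/m['m00'],m['m01']/m['m00']]),m['m00'],h[:,0]
def green(im):
    f=im.astype(float); g=f[...,1]-np.maximum(f[...,0],f[...,2]); return g
E
python3 - <<'E'
from h import *
s=np.load('s0.npy');t=np.load('t0.npy')
# rack
K=[('side',(-.095,.075,0),(311.75,287.5)),('side',(-.095,-.075,0),(355.5,268.6)),('side',(-.095,-.075,.024),(355.75,262)),
('side',(-.091,.006,.1),(332.4,249.25)),('side',(-.091,-.006,.1),(335.1,247.25)),('side',(0,-.075,.1),(337,225.25)),('side',(-.005,.075,.1),(292.5,243.25)),
('side',(-.005,.05,.075),(300.5,247.4)),('side',(-.005,-.05,.075),(329.9,236.25)),
('top',(0,-.075,.1),(310.9,191)),('top',(-.005,-.075,.1),(313.1,191)),('top',(-.095,-.075,.024),(343.25,195.25)),('top',(-.095,.075,.024),(345.5,245.25)),
('top',(-.091,-.006,.1),(345.25,214.25)),('top',(-.091,.006,.1),(345.25,218.25))]
def f(p): 
    M=T(p); return np.concatenate([proj(n,ap(M,P))[0]-np.array(q) for n,P,q in K])
for sel in ('both','side','top'):
    KK=K
    K0=K; K=[k for k in K if sel in('both',k[0])]
    r=least_squares(f,[.46,0,0,1.57]); print(sel,np.round(r.x,4),np.round(r.fun.reshape(-1,2),1).tolist()); K=K0
    if sel=='both': np.save('rack.npy',r.x)
# pegs
obs={}
for n,im,boxes in (('side',s,[(279,140,295,152),(301,132,317,144)]),('top',t,[(182,168,204,186),(174,132,194,148)])):
    g=np.clip(green(im),0,None)
    for k,(x0,y0,x1,y1) in enumerate(boxes):
        w=g[y0:y1,x0:x1].copy(); w=np.where(w>0.25*w.max(),w,0); w=np.minimum(w,.6*w.max()); yy,xx=np.mgrid[y0:y1,x0:x1]
        c=(np.array([(w*xx).sum(),(w*yy).sum()])/w.sum()); obs[n,k]=c; print(n,k,c,(w>.3*w.max()).sum())
E2=[('side',(0,.2,.28),(246.5,145.5)),('side',(0,-.2,.28),(332.5,114.9)),('top',(0,-.2,.28),(159.6,83)),('top',(0,.2,.28),(193.5,234.5))]
def fb(p,full=False):
    M=T(p[:4]); r=[.5*(proj(n,ap(M,P))[0]-np.array(q)) for n,P,q in E2]
    for (n,k),c in obs.items():
        root=np.array([0,.05-.1*k+p[4],.24+p[5]]); r.append(1*(hullc(n,ap(M,PEG+root))[0]-c))
    r.append(p[4:6]/.1)
    return np.concatenate(r)
r=least_squares(fb,[.595,.3,0,1.4,0,0],diff_step=1e-4,x_scale=.01); print(np.round(r.x,4)); print(np.round(r.fun[:-2].reshape(-1,2),2).tolist())
np.save('board.npy',r.x)
M=T(r.x[:4])
for k in(0,1): print('root',k,ap(M,[0,.05-.1*k+r.x[4],.24+r.x[5]]), [round(hullc(n,ap(M,PEG+np.array([0,.05-.1*k+r.x[4],.24+r.x[5]])))[1]) for n in('side','top')])
# overlay
for n,im,bx in(('side',s,(225,108,115,70,6.5)),('top',t,(125,75,100,115,5.2))):
    pts=[]
    for k in(0,1):
        root=np.array([0,.05-.1*k+r.x[4],.24+r.x[5]]); pts+=list(hullc(n,ap(M,PEG+root))[2])
        nr=np.array([0,.05-.1*k,.24]); pts+=list(proj(n,ap(M,[nr+[0,a,b] for a in(-.018,.018) for b in(-.018,.018)])))
    pts+=list(proj(n,ap(M,[(0,y,z) for y in(-.2,.2) for z in(.28,0)])))
    crop(n,im,*bx,n+'ov',pts)
Mr=T(np.load('rack.npy'))
P=[(x,y,z) for x in(0,-.005) for y in(-.075,.075) for z in(0,.1)]+[(-.095,y,z) for y in(-.075,.075) for z in(0,.024)]+[(x,y,.1) for x in(-.005,-.091) for y in(-.006,.006)]
P+=[(-.005,s_*.05+.008*np.cos(q),.075+.008*np.sin(q)) for s_ in(1,-1) for q in np.arange(0,6.2,.5)]
crop('side',s,285,220,75,68,8,'rs2',proj('side',ap(Mr,P))); crop('top',t,300,185,60,70,8,'rt2',proj('top',ap(Mr,P)))
E
python3 -c "
import cv2,numpy as np
a=[cv2.imread(f'pics/{n}.png') for n in('rs2','rt2')]
print([x.shape for x in a])
h=500;cv2.imwrite('pics/c1.png',np.hstack([cv2.resize(x,(int(x.shape[1]*.6),336 if 0 else int(x.shape[0]*.6)))[:320] for x in a]))
a=[cv2.imread(f'pics/{n}.png') for n in('sideov','topov')];print([x.shape for x in a])"
```

```text
both [ 4.634e-01 -2.900e-02  8.000e-04  1.589e+00] [[-0.2, 1.4], [-0.0, 0.6], [-0.0, 0.4], [-0.6, -0.5], [0.3, 0.0], [-0.9, -0.2], [0.2, -0.8], [0.2, -0.3], [0.1, -0.4], [0.7, 0.1], [0.2, 0.0], [-0.2, -0.3], [0.2, -0.4], [-0.4, -0.4], [-0.2, -0.1]]
side [ 0.4696 -0.0204 -0.0065  1.5887] [[0.1, 1.0], [-0.2, 0.4], [-0.2, 0.2], [-0.6, -0.5], [0.3, 0.1], [-0.9, 0.1], [0.6, -0.7], [0.6, -0.3], [0.2, -0.3]]
top [ 0.4606 -0.0279  0.0155  1.5872] [[0.4, 0.0], [-0.0, -0.0], [-0.1, -0.2], [0.2, 0.2], [-0.3, -0.1], [-0.1, 0.2]]
side 0 [287.33371243 145.75434606] 40
side 1 [308.41446208 137.68694885] 38
top 0 [191.71735838 176.50136322] 81
top 1 [183.16199756 139.56485993] 79
[ 0.594   0.2991  0.0079  1.8196 -0.0034 -0.0041]
[[-0.44, 0.0], [0.16, 0.26], [-0.07, -0.74], [0.55, 0.32], [-0.6, 0.09], [-0.42, 0.19], [0.06, -0.36], [0.01, -0.34]]
root 0 [[0.54877958 0.2876045  0.24380907]] [35, 74]
root 1 [[0.64569962 0.31223186 0.24380907]] [33, 72]
[(544, 600, 3), (560, 480, 3)]
[(455, 748, 3), (598, 520, 3)]
```

View overlays.

View pics/c1.png

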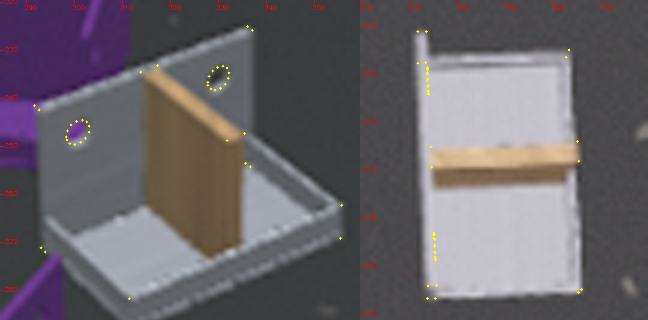

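View pics/sideov.png

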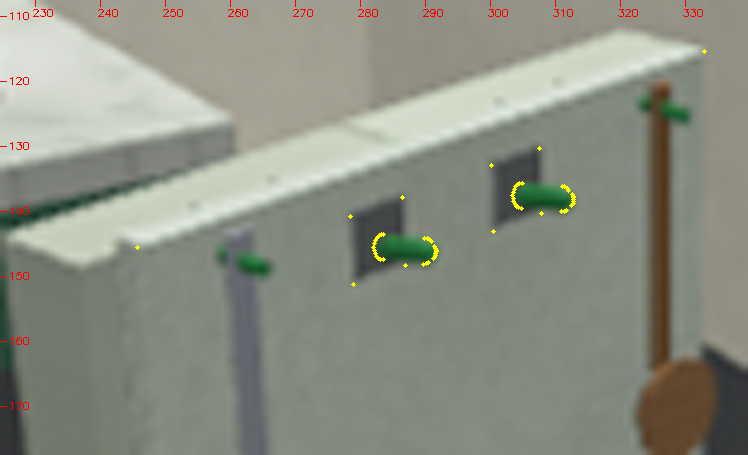

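View pics/topov.png

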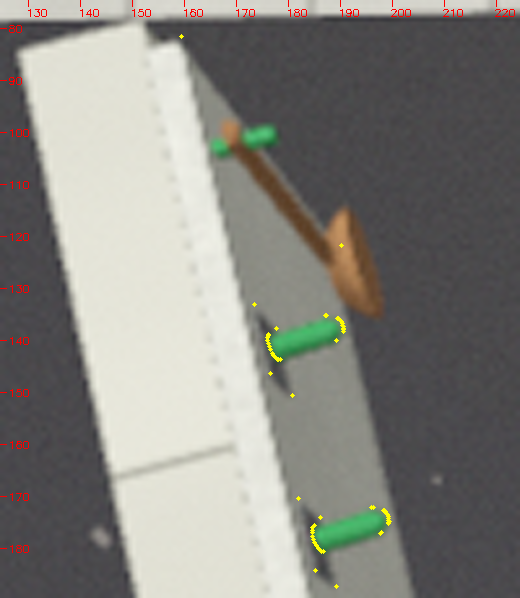

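Emit:
drive_tool(
  deltas=[
    [-1,0,-2,0,0,5.5,0],
    [-1,0,-2,0,0,5.5,0],
    [-1,0,-2,0,0,5.5,0],
    [-1,0,-2,0,0,5.5,0],
    [-1,0,-2,0,0,5.5,0],
    [-1,0,-2,0,0,5.5,0],
    [-1,0,-2,0,0,5.5,0],
    [-1,0,-2,0,0,5.5,0],
  ],
)

```text
time_s: 1.57
tool_pos: [0.2457, 0.6016, 0.3757]
tool_rot: [-1.571, -0.0, 0.41]
force: [-0.0, 0.4, -0.0]
finger_gap: 0.0952
```

```bash
cat >> h.py <<'E'
def tool(): 
    o=bot.observe(); return np.array(o['tool_pos']),R.from_euler('xyz',o['tool_rot']),o
def need(tcp,yaw):
    """total shift in current tool axes (cm), turn about tool y (deg), to reach tcp with tool pointing down and yaw"""
    p,r,o=tool(); d=r.inv().apply(np.array(tcp)-p)*100
    Rt=R.from_euler('xyz',[-np.pi/2,0,yaw]); w=(r.inv()*Rt).as_rotvec(degrees=True)
    return np.round(d,2),np.round(w,2)
E
python3 - <<'E'
from h import *
M=T(np.load('rack.npy')); g=ap(M,[-.055,0,.08])[0]; print('grip',g)
p,r,o=tool(); print(p,o['tool_rot'],o['force'],o['time_s'])
print(need(g+[0,0,.08],.018))
E
```

```text
grip [ 0.4643766  -0.08394442  0.08077548]
[0.24573935 0.60163043 0.37570728] [-1.57070291e+00 -4.86345020e-05  4.10299422e-01] [-0.04961983  0.3708784  -0.02077811] 1.5667
(array([ -7.3 ,  21.49, -71.59]), array([-1.000e-02,  2.248e+01,  0.000e+00]))
```

Emit:
drive_tool(
  deltas=[
    [-1,0,0,-3.2,0,5.6,0],
    [-1,0,0,-3.2,0,5.6,0],
    [-1,0,0,-3.2,0,5.6,0],
    [-1,0,0,-3.2,0,5.6,0],
    [-1,0,0,-3.2,0,0,0],
    [-1,0,0,-3.2,0,0,0],
    [-1,0,0,-3.2,0,0,0],
    [-1,0,0,-3.2,0,0,0],
  ],
)

```text
time_s: 2.23
tool_pos: [0.2824, 0.3496, 0.3747]
tool_rot: [-1.571, -0.0, 0.024]
force: [-0.6, 0.1, -0.3]
finger_gap: 0.0951
```

```bash
python3 - <<'E'
from h import *
print(need([.4644,-.084,.16],.018))
E
```

```text
(array([ 17.13,  21.47, -43.79]), array([-0.01,  0.37,  0.02]))
```

Emit:
drive_tool(
  deltas=[
    [-1,1.8,0,-3.3,0,0,0],
    [-1,1.8,0,-3.3,0,0,0],
    [-1,1.8,0,-3.3,0,0,0],
    [-1,1.8,0,-3.3,0,0,0],
    [-1,1.8,0,-3.3,0,0,0],
    [-1,1.8,0,-3.3,0,0,0],
    [-1,1.8,1,-3.3,0,0.3,0],
    [-1,1.8,2,-3.3,0,0,0],
  ],
)

```text
time_s: 2.9
tool_pos: [0.434, 0.0894, 0.348]
tool_rot: [-1.57, -0.007, 0.018]
force: [1.4, 0.6, 0.1]
finger_gap: 0.0949
```

Emit:
drive_tool(
  deltas=[
    [-1,0.9,3,-3.0,0,0,0],
    [-1,0.9,3,-3.0,0,0,0],
    [-1,0.4,3,-3.0,0,0,0],
    [-1,0.4,3,-3.0,0,0,0],
    [-1,0,2,-2.5,0,0,0],
    [-1,0,1,-1.5,0,0,0],
  ],
)

```text
time_s: 3.4
tool_pos: [0.4586, -0.0664, 0.195]
tool_rot: [-1.57, 0.005, 0.017]
force: [0.5, -0.5, -0.6]
finger_gap: 0.0952
```

```bash
python3 - <<'E'
from h import *
print(need([.4644,-.084,.16],.018))
s=bot.snapshot('side');t=bot.snapshot('top')
crop('side',s,250,160,130,130,4.5,'a_s');crop('top',t,270,150,130,120,4.5,'a_t')
E
```

```text
(array([ 0.57,  3.5 , -1.77]), array([-0.05, -0.07, -0.29]))
```

View pics/a_s.png

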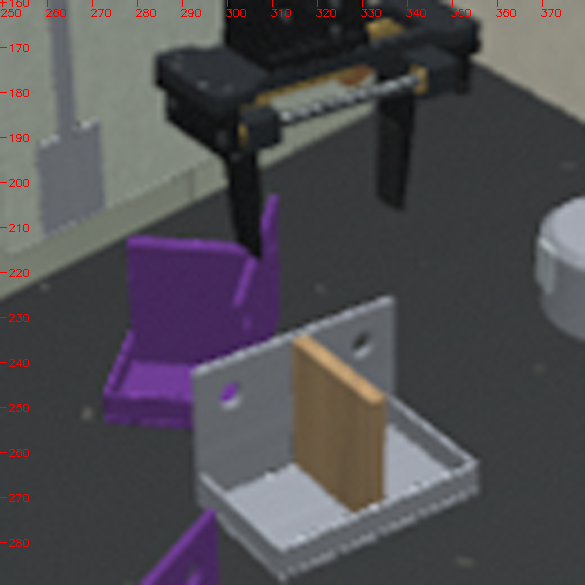

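View pics/a_t.png

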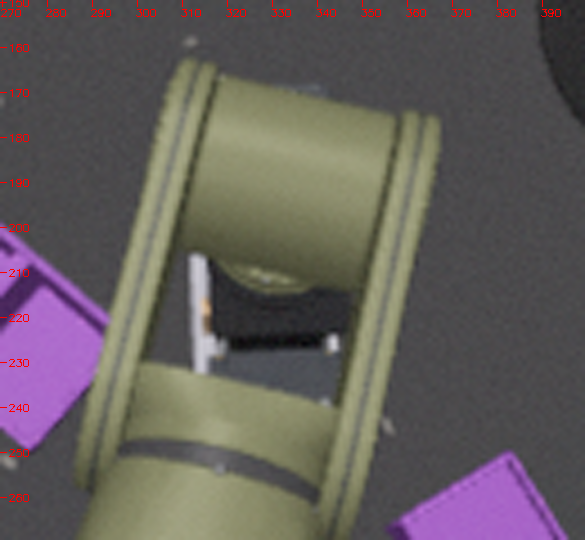

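Emit:
drive_tool(
  deltas=[
    [-1,0.3,1,-1,0,0,-0.15],
    [-1,0.3,2,-0.8,0,0,-0.15],
    [-1,0,0,0,0,0,0],
  ],
)

```text
time_s: 3.75
tool_pos: [0.466, -0.0825, 0.1663]
tool_rot: [-1.57, -0.002, 0.019]
force: [-1.4, -0.3, -1.2]
finger_gap: 0.0952
```

```bash
python3 - <<'E'
from h import *
print(need([.4644,-.084,.062],.018))
E
```

```text
(array([-0.18, 10.43, -0.16]), array([-0.05,  0.05,  0.12]))
```

Emit:
drive_tool(
  deltas=[
    [-1,0,2,0,0,0,0],
    [-1,0,2.5,0,0,0,0],
    [-1,0,2.5,0,0,0,0],
    [-1,0,2,0,0,0,0],
    [-1,0,1,0,0,0,0],
    [-1,0,0,0,0,0,0],
  ],
)

```text
time_s: 4.25
tool_pos: [0.4661, -0.0814, 0.0671]
tool_rot: [-1.569, -0.002, 0.02]
force: [0.5, 0.6, -0.1]
finger_gap: 0.0948
```

```bash
python3 - <<'E'
from h import *
print(need([.4644,-.084,.062],.018))
s=bot.snapshot('side')
crop('side',s,270,190,100,100,5.8,'b_s')
E
```

```text
(array([-0.18,  0.51, -0.26]), array([-0.08,  0.11,  0.09]))
```

View pics/b_s.png

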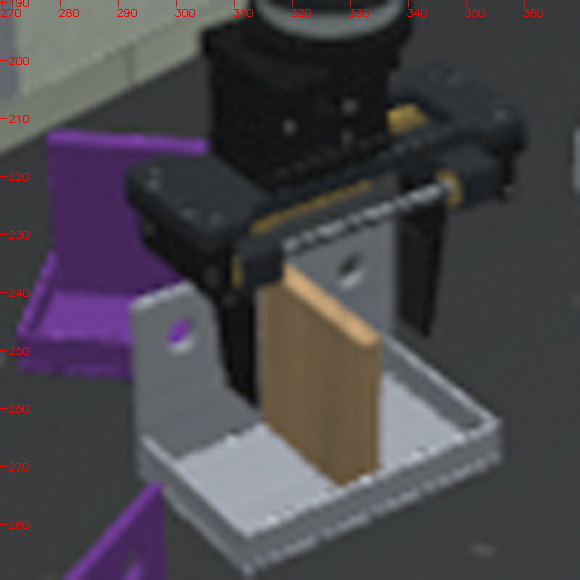

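Emit:
drive_tool(
  deltas=[
    [-1,-0.2,0.5,-0.25,0,0,0],
    [-1,0,0,0,0,0,0],
    [0,0,0,0,0,0,0],
    [0.5,0,0,0,0,0,0],
    [1,0,0,0,0,0,0],
    [1,0,0,0,0,0,0],
    [1,0,0,0,0,0,0],
    [1,0,0,0,0,0,0],
  ],
)

```text
time_s: 4.97
tool_pos: [0.4655, -0.085, 0.0639]
tool_rot: [-1.571, -0.005, 0.019]
force: [0.1, -0.5, -0.2]
finger_gap: 0.0606
```

Emit:
drive_tool(
  deltas=[
    [1,0,0,0,0,0,0],
    [1,0,0,0,0,0,0],
    [1,0,0,0,0,0,0],
  ],
)

```text
time_s: 5.22
tool_pos: [0.4654, -0.085, 0.0637]
tool_rot: [-1.571, -0.005, 0.019]
force: [-0.3, -0.2, 0.4]
finger_gap: 0.0409
```

Emit:
drive_tool(
  deltas=[
    [1,0,0,0,0,0,0],
    [1,0,0,0,0,0,0],
    [1,0,0,0,0,0,0],
    [1,0,0,0,0,0,0],
    [1,0,0,0,0,0,0],
    [1,0,0,0,0,0,0],
    [1,0,0,0,0,0,0],
  ],
)

```text
time_s: 5.8
tool_pos: [0.465, -0.0851, 0.0638]
tool_rot: [-1.571, -0.004, 0.019]
force: [-1.6, -1.0, 2.2]
finger_gap: 0.0118
```

Emit:
drive_tool(
  deltas=[
    [1,0,-0.5,0,0,0,0],
    [1,0,-1.5,0,0,0,0],
    [1,0,-2.5,0,0,0,0],
    [1,0,-2.5,0,0,0,0],
    [1,0,-2.5,0,0,0,0],
    [1,0,-2.5,0,0,0,0],
    [1,0,-2.5,0,0,0,0],
    [1,0,-2.5,0,0,0,0],
  ],
)

```text
time_s: 6.47
tool_pos: [0.4642, -0.0847, 0.234]
tool_rot: [-1.57, -0.005, 0.019]
force: [0.8, -0.4, -4.4]
finger_gap: 0.0119
```

Emit:
drive_tool(
  deltas=[
    [1,0,-1.5,0,0,0,0],
    [1,0,-0.5,0,0,0,0],
    [1,0,0,0,0,0,0],
    [1,0,0,0,0,0,0],
  ],
)

```text
time_s: 6.8
tool_pos: [0.4639, -0.0848, 0.2523]
tool_rot: [-1.57, -0.004, 0.019]
force: [-0.2, 0.7, -4.6]
finger_gap: 0.0116
```

```bash
python3 - <<'E'
from h import *
p,r,o=tool();print(p,o['tool_rot'],o['force'],o['ft_torque'],o['time_s'])
s=bot.snapshot('side');np.save('s1.npy',s)
crop('side',s,270,120,110,110,5.2,'c_s')
crop('top',bot.snapshot('top'),270,150,130,120,4.5,'c_t')
B=np.load('board.npy');M=T(B[:4]);c=np.array([0,B[4],.24+B[5]])
print('pegmid',ap(M,c), 'tips mid',ap(M,c+.035*ax))
E
```

```text
[ 0.46393391 -0.08478354  0.25229665] [-1.57012933 -0.00367793  0.01883579] [-0.17606585  0.73150701 -4.63454364] [-0.22152596  0.06991511 -0.01357326] 6.8
pegmid [[0.5972396  0.29991818 0.24380907]] tips mid [[0.60572822 0.26651152 0.24988676]]
```

View pics/c_s.png

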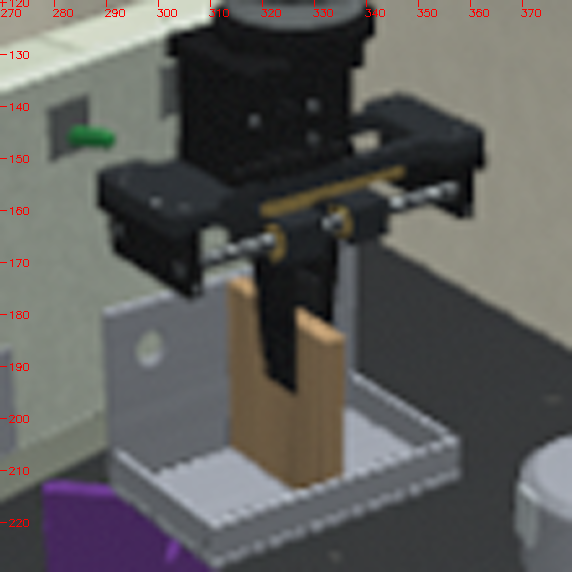

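View pics/c_t.png

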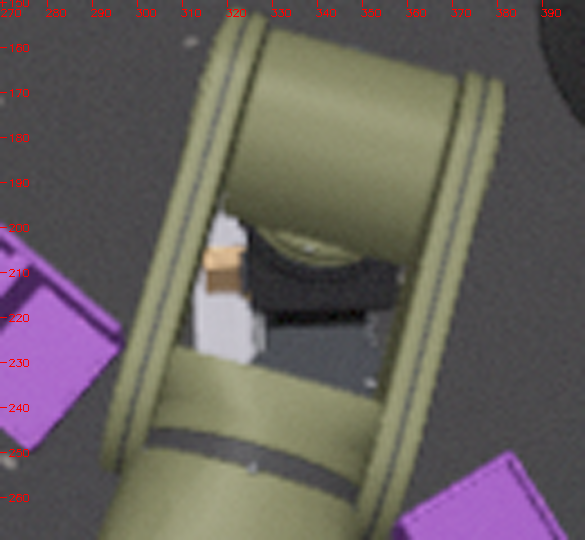

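Emit:
drive_tool(
  deltas=[
    [1,0.8,0,1.4,0,0,0],
    [1,1.4,0,2.4,0,0,0],
    [1,1.8,0,3,0,0,0],
    [1,1.8,0,3,0,0,0],
    [1,1.8,0,3,0,0,0],
    [1,1.8,0,3,0,0,0],
    [1,1.8,0,3,0,0,0],
    [1,1.8,0,3,0,0,0],
  ],
)

```text
time_s: 7.57
tool_pos: [0.5901, 0.137, 0.2521]
tool_rot: [-1.571, -0.002, 0.019]
force: [0.5, -0.4, -3.7]
finger_gap: 0.0118
```

Emit:
drive_tool(
  deltas=[
    [1,1.4,0,1.4,0,-2,0],
    [1,0.8,0,0.8,0,-2.2,0],
    [1,0.4,0,0.4,0,-3,0],
    [1,0,0,0,0,-3,0],
    [1,0,0,0,0,-2.2,0],
    [1,0,0,0,0,-0.8,0],
    [1,0,0,0,0,0,0],
    [1,0,0,0,0,0,0],
  ],
)

```text
time_s: 8.23
tool_pos: [0.6148, 0.1623, 0.2533]
tool_rot: [-1.572, -0.003, 0.248]
force: [1.1, 0.4, -4.4]
finger_gap: 0.0124
```

```bash
python3 - <<'E'
from h import *
p,r,o=tool();print(p,o['tool_rot'],o['force'],o['ft_torque'],o['time_s'])
print(need([.6257,.188,.2388],.2488))
s=bot.snapshot('side');np.save('s2.npy',s);t=bot.snapshot('top');np.save('t2.npy',t)
crop('side',s,270,100,110,110,5.2,'d_s')
crop('top',t,150,100,160,120,4.5,'d_t')
E
```

```text
[0.61476841 0.16230323 0.25330467] [-1.57182385 -0.00317421  0.24838796] [ 1.10410431  0.39147427 -4.42999024] [-0.10170803  0.04632691  0.00544315] 8.2333
(array([1.69, 1.45, 2.22]), array([ 0.06, -0.02,  0.18]))
```

View pics/d_s.png

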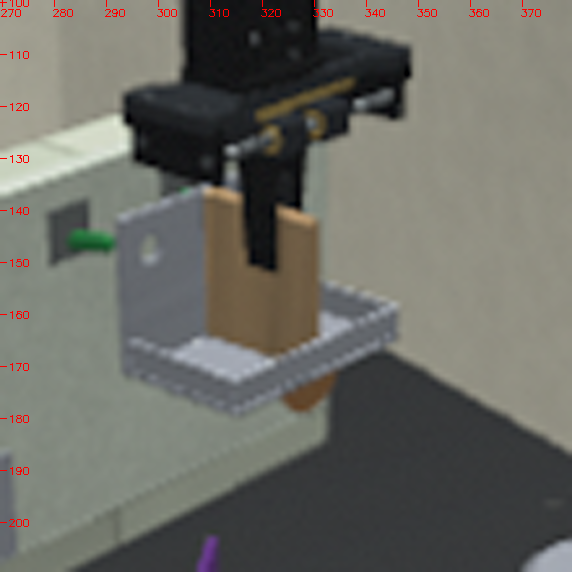

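View pics/d_t.png

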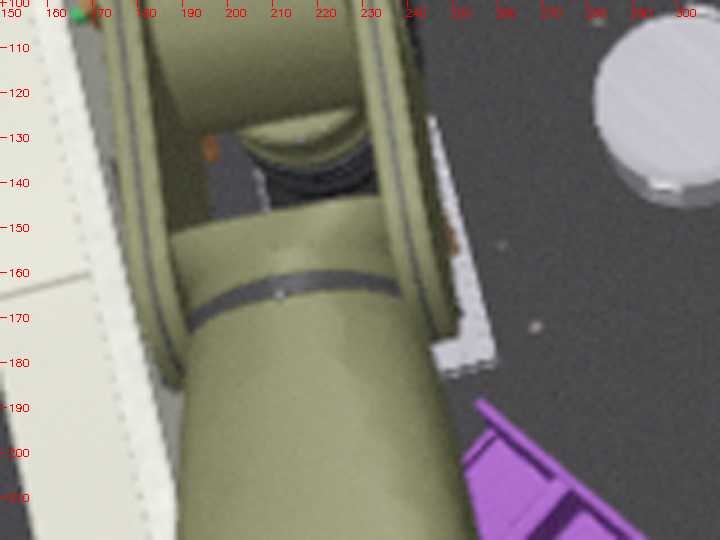

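```bash
cat >> h.py <<'E'
def rackpred(p,r,off=(0,0,0)):
    yaw=r.apply([1,0,0]); yaw=np.arctan2(yaw[1],yaw[0]); M=T([*p,yaw+np.pi/2]); # rack frame aligned at TCP
    M[:3,3]=ap(M,np.array([.056,0,-.0638])+off)[0]; return M
OUT=[(x,y,z) for x in(0,-.005) for y in(-.075,.075) for z in(0,.1)]+[(-.095,y,z) for y in(-.075,.075) for z in(0,.024)]+[(x,y,.1) for x in(-.005,-.091) for y in(-.006,.006)]+[(-.005,s_*.05+.008*np.cos(q),.075+.008*np.sin(q)) for s_ in(1,-1) for q in np.arange(0,6.2,.5)]
E
python3 - <<'E'
from h import *
p,r,o=tool(); M0=rackpred(p,r)
K=[('side',(-.095,.075,0),(314.9,179.9)),('side',(-.095,-.075,0),(346,164.5)),('side',(-.095,-.075,.024),(346,157.8)),('side',(-.091,-.006,.1),(330.8,141.8)),('side',(-.005,.075,.1),(292.2,142.2)),('side',(-.005,.05,.075),(298.15,147.2)),('top',(-.095,-.075,.024),(246.2,125.5)),('top',(-.095,.075,.024),(259.5,179.1))]
for n,P,q in K: print(n,P,np.round(np.array(q)-proj(n,ap(M0,P))[0],1))
s=np.load('s2.npy');t=np.load('t2.npy')
crop('side',s,285,130,70,55,9,'e_s',proj('side',ap(M0,OUT)))
crop('top',t,200,110,70,80,7,'e_t',proj('top',ap(M0,OUT)))
E
```

```text
side (-0.095, 0.075, 0) [0.3 0.2]
side (-0.095, -0.075, 0) [ 0.1 -0.4]
side (-0.095, -0.075, 0.024) [-0.1 -0.3]
side (-0.091, -0.006, 0.1) [-0.4  0.6]
side (-0.005, 0.075, 0.1) [-0.3  0.6]
side (-0.005, 0.05, 0.075) [-0.4  0.1]
top (-0.095, -0.075, 0.024) [0.4 0.7]
top (-0.095, 0.075, 0.024) [-0.2  1. ]
```

View pics/e_s.png

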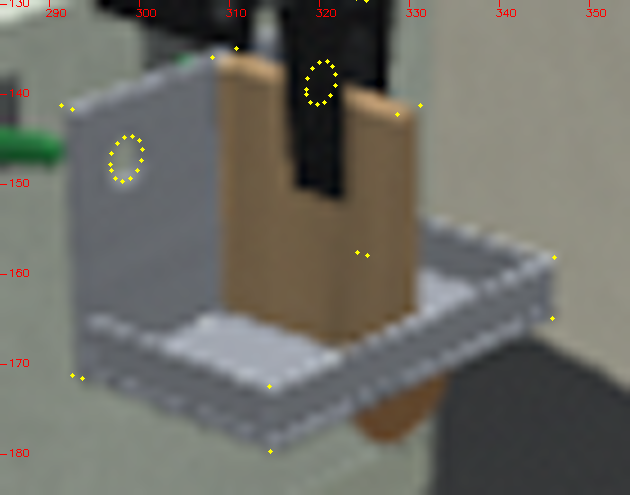

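View pics/e_t.png

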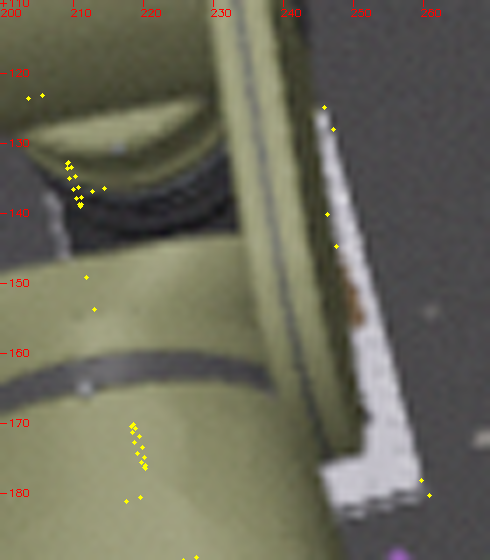

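Emit:
drive_tool(
  deltas=[
    [1,0.4,0.3,0.5,0,0,0],
    [1,0.7,0.6,0.9,0,0,0.15],
    [1,0.5,0.4,0.6,0,0,0],
    [1,0.2,0.15,0.2,0,0,0],
    [1,0,0,0,0,0,0],
    [1,0,0,0,0,0,0],
  ],
)

```text
time_s: 8.83
tool_pos: [0.6272, 0.1885, 0.2395]
tool_rot: [-1.572, -0.001, 0.25]
force: [0.2, -1.3, -4.2]
finger_gap: 0.0119
```

```bash
cat >> h.py <<'E'
def status(dx=.0013):
    """rack_back rear-face point vs peg line in board axes (mm)"""
    p,r,o=tool(); M0=rackpred(p,r); B=np.load('board.npy'); M=T(B[:4]); c=np.array([0,B[4],.24+B[5]])
    q=np.linalg.inv(M)@np.r_[ap(M0,[0,0,.075])[0],1]; q=q[:3]-c; q[1]+=dx
    # axis height at plate middle
    zx=-(q[0]-.0025)*np.tan(np.radians(10))
    print('t',round(o['time_s'],2),'rear face to board %.1f  lateral %.1f  hole-axis z %.1f (mm)'%(-q[0]*1e3,q[1]*1e3,(q[2]-zx)*1e3),'F',np.round(o['force'],1),'M',np.round(o['ft_torque'],2),'rpy err deg',need(p,B[3]-np.pi/2)[1])
    return q
E
python3 - <<'E'
from h import *
status()
s=bot.snapshot('side');np.save('s3.npy',s);t=bot.snapshot('top');np.save('t3.npy',t)
p,r,o=tool(); M0=rackpred(p,r)
crop('side',s,285,120,80,60,9,'f_s',proj('side',ap(M0,OUT)))
crop('top',t,180,90,70,80,7,'f_t',proj('top',ap(M0,OUT)))
E
```

```text
t 8.83 rear face to board 59.3  lateral -0.3  hole-axis z -4.0 (mm) F [ 0.2 -1.3 -4.2] M [-0.17  0.03 -0.03] rpy err deg [0.08 0.06 0.08]
```

View pics/f_s.png

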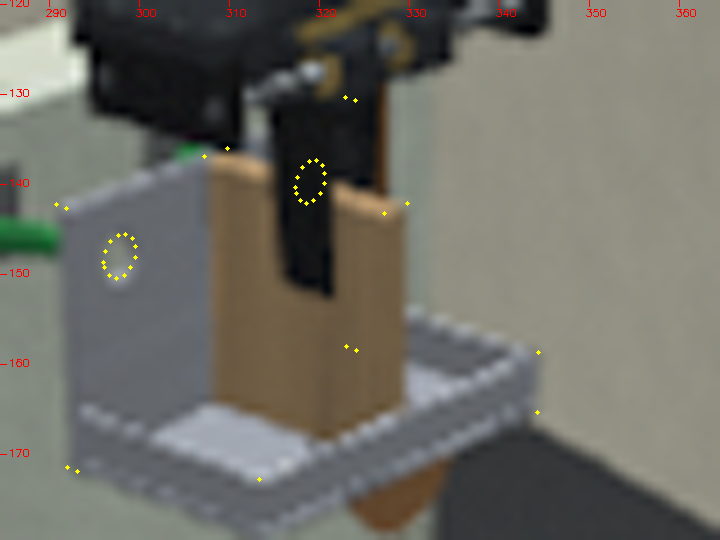

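View pics/f_t.png

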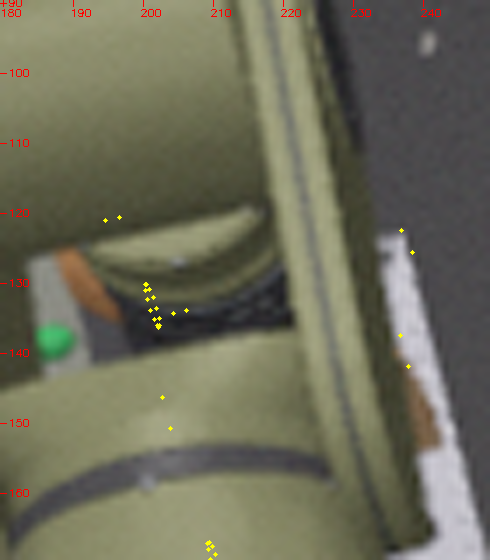

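Emit:
drive_tool(
  deltas=[
    [1,0,0,0.4,0,0,0],
    [1,0,0,0.6,0,0,0],
    [1,0,0,0.6,0,0,0],
    [1,0,0,0.4,0,0,0],
    [1,0,0,0.2,0,0,0],
    [1,0,0,0,0,0,0],
  ],
)

```text
time_s: 9.43
tool_pos: [0.6216, 0.2102, 0.2402]
tool_rot: [-1.572, -0.003, 0.25]
force: [0.2, 0.1, -4.8]
finger_gap: 0.012
```

```bash
python3 - <<'E'
from h import *
status()
s=bot.snapshot('side');np.save('s3.npy',s);t=bot.snapshot('top')
p,r,o=tool(); M0=rackpred(p,r)
B=np.load('board.npy');M=T(B[:4])
pg=[h for k in(0,1) for h in ap(M,np.array([0,.05-.1*k+B[4],.24+B[5]])+PEG)]
crop('side',s,278,120,80,60,9,'g_s',list(proj('side',ap(M0,OUT)))+list(proj('side',pg)))
crop('top',t,160,90,100,80,7,'g_t',list(proj('top',ap(M0,OUT)))+list(proj('top',pg)))
E
```

```text
t 9.43 rear face to board 36.9  lateral -0.2  hole-axis z 0.6 (mm) F [ 0.2  0.1 -4.8] M [-0.15 -0.01 -0.02] rpy err deg [0.07 0.08 0.15]
```

View pics/g_s.png

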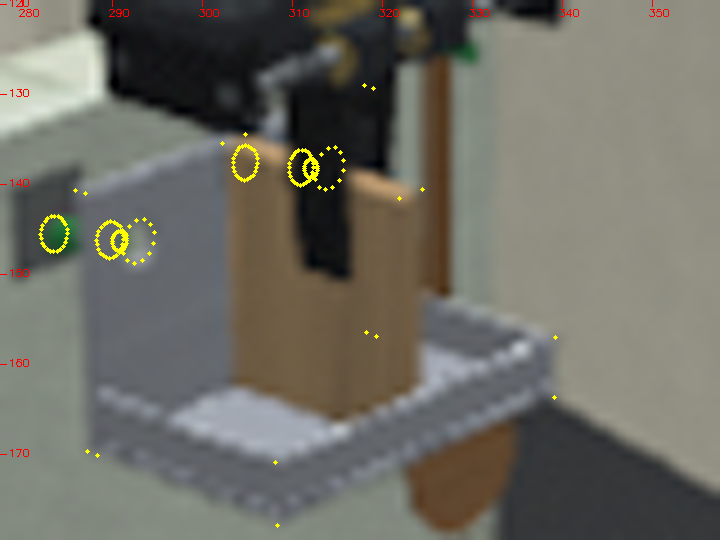

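View pics/g_t.png

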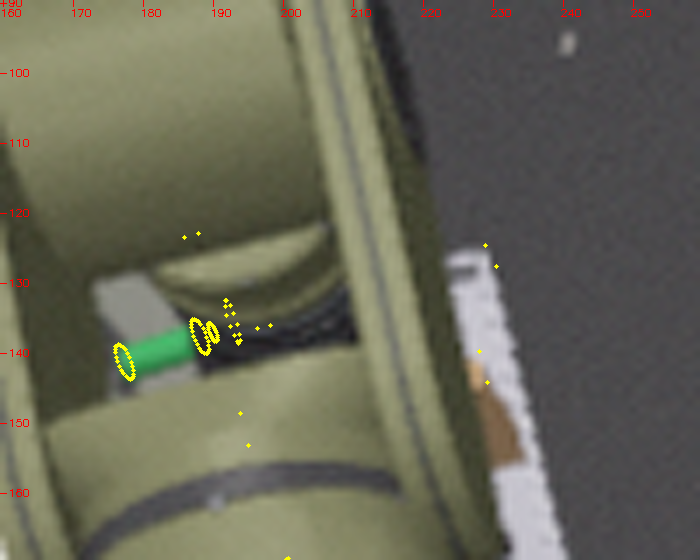

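Emit:
drive_tool(
  deltas=[
    [1,0,0,0.25,0,0,0.1],
    [1,0,0.03,0.25,0,0,0],
    [1,0,0.05,0.25,0,0,0],
    [1,0,0,0,0,0,0],
  ],
)

```text
time_s: 9.87
tool_pos: [0.6198, 0.2168, 0.2389]
tool_rot: [-1.572, 0.0, 0.249]
force: [-0.1, 0.2, -4.6]
finger_gap: 0.0118
```

```bash
python3 -c "
from h import *
status()"
```

```text
t 9.87 rear face to board 30.1  lateral -0.0  hole-axis z 0.5 (mm) F [-0.1  0.2 -4.6] M [-0.26 -0.02 -0.02] rpy err deg [ 0.09  0.04 -0.01]
```

Emit:
drive_tool(
  deltas=[
    [1,0,0.035,0.2,0,0,0],
    [1,0,0.035,0.2,0,0,0],
    [1,0,0,0,0,0,0],
  ],
)

```text
time_s: 10.12
tool_pos: [0.6186, 0.2209, 0.2381]
tool_rot: [-1.572, 0.0, 0.25]
force: [-1.3, -0.3, -5.6]
finger_gap: 0.0121
```

```bash
python3 -c "
from h import *
status()"
```

```text
t 10.12 rear face to board 25.9  lateral 0.1  hole-axis z 0.5 (mm) F [-1.3 -0.3 -5.6] M [-0.3   0.14  0.1 ] rpy err deg [ 0.06  0.04 -0.02]
```

Emit:
drive_tool(
  deltas=[
    [1,0,0.03,0.15,0,0,0],
    [1,0,0,0,0,0,0],
  ],
)

```text
time_s: 10.28
tool_pos: [0.6184, 0.2221, 0.2379]
tool_rot: [-1.572, 0.0, 0.249]
force: [-1.4, -1.9, -6.6]
finger_gap: 0.0118
```

```bash
python3 -c "
from h import *
status()
crop('side',bot.snapshot('side'),275,120,80,60,9,'i_s')"
```

```text
t 10.28 rear face to board 24.6  lateral 0.0  hole-axis z 0.5 (mm) F [-1.4 -1.9 -6.6] M [-0.46  0.12  0.09] rpy err deg [ 0.08  0.03 -0.01]
```

View pics/i_s.png

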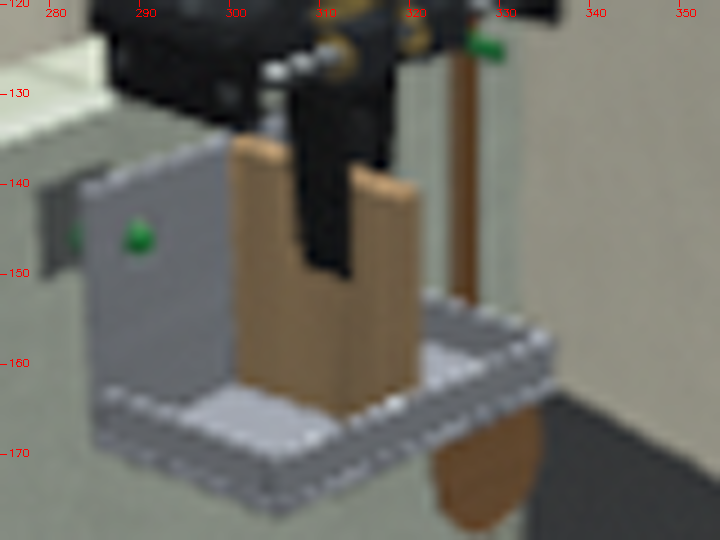

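Emit:
drive_tool(
  deltas=[
    [1,-0.06,0.06,0,0,0,0],
    [1,0,0,0,0,0,0],
  ],
)

```text
time_s: 10.5
tool_pos: [0.6182, 0.2222, 0.2378]
tool_rot: [-1.571, -0.001, 0.249]
force: [-0.5, -0.4, -4.5]
finger_gap: 0.0118
```

```bash
python3 -c "
from h import *
status()"
```

```text
t 10.5 rear face to board 24.5  lateral 0.1  hole-axis z 0.5 (mm) F [-0.5 -0.4 -4.5] M [-0.26  0.1   0.03] rpy err deg [0.04 0.01 0.08]
```

Contact relieved, so I'll continue down the slope.

Emit:
drive_tool(
  deltas=[
    [1,0,0.035,0.2,0,0,0],
    [1,0,0.035,0.2,0,0,0],
    [1,0,0,0,0,0,0],
  ],
)

```text
time_s: 10.75
tool_pos: [0.6171, 0.2263, 0.2371]
tool_rot: [-1.572, -0.001, 0.249]
force: [0.3, -0.6, -4.1]
finger_gap: 0.0117
```

```bash
python3 -c "
from h import *
status()"
```

```text
t 10.75 rear face to board 20.2  lateral 0.2  hole-axis z 0.5 (mm) F [ 0.3 -0.6 -4.1] M [-0.22  0.06 -0.  ] rpy err deg [0.04 0.04 0.06]
```

Emit:
drive_tool(
  deltas=[
    [1,0,0.035,0.2,0,0,0],
    [1,0,0.035,0.2,0,0,0],
    [1,0,0.035,0.2,0,0,0],
    [1,0,0,0,0,0,0],
  ],
)

```text
time_s: 11.08
tool_pos: [0.6155, 0.2322, 0.2359]
tool_rot: [-1.571, -0.001, 0.25]
force: [0.3, 0.2, -4.5]
finger_gap: 0.0118
```

```bash
python3 -c "
from h import *
status()"
```

```text
t 11.08 rear face to board 14.1  lateral 0.3  hole-axis z 0.4 (mm) F [ 0.3  0.2 -4.5] M [-0.16  0.02  0.03] rpy err deg [0.04 0.05 0.05]
```

Emit:
drive_tool(
  deltas=[
    [1,0,0.035,0.2,0,0,0],
    [1,0,0.035,0.2,0,0,0],
    [1,0,0.035,0.2,0,0,0],
    [1,0,0,0,0,0,0],
  ],
)

```text
time_s: 11.42
tool_pos: [0.614, 0.2379, 0.2349]
tool_rot: [-1.572, -0.001, 0.25]
force: [-0.5, -0.3, -4.5]
finger_gap: 0.0118
```

```bash
python3 -c "
from h import *
status()
crop('side',bot.snapshot('side'),275,120,80,60,9,'j_s')
crop('top',bot.snapshot('top'),160,90,100,80,7,'j_t')"
```

```text
t 11.42 rear face to board 8.2  lateral 0.3  hole-axis z 0.4 (mm) F [-0.5 -0.3 -4.5] M [-0.15  0.    0.02] rpy err deg [0.05 0.04 0.05]
```

View pics/j_s.png

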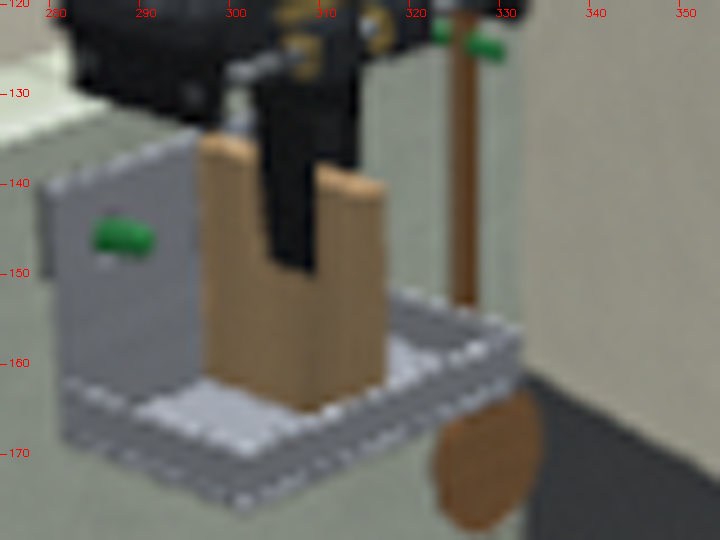

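View pics/j_t.png

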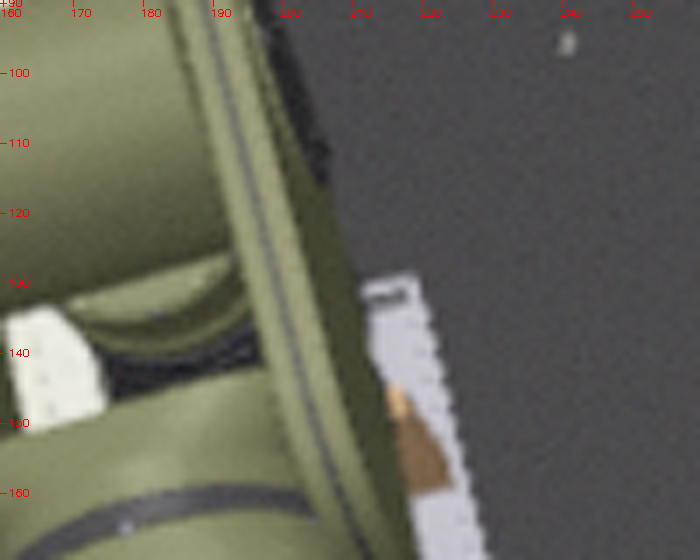

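Emit:
drive_tool(
  deltas=[
    [1,0,0.035,0.2,0,0,0],
    [1,0,0.035,0.2,0,0,0],
    [1,0,0,0,0,0,0],
  ],
)

```text
time_s: 11.77
tool_pos: [0.613, 0.2417, 0.2341]
tool_rot: [-1.572, -0.001, 0.249]
force: [-0.3, -0.8, -3.4]
finger_gap: 0.012
```

Emit:
drive_tool(
  deltas=[
    [1,0,0.02,0.1,0,0,0],
    [1,0,0.02,0.1,0,0,0],
    [1,0,0,0,0,0,0],
  ],
)

```text
time_s: 12.02
tool_pos: [0.6126, 0.2435, 0.2337]
tool_rot: [-1.572, -0.001, 0.249]
force: [-0.1, -0.0, -4.3]
finger_gap: 0.0118
```

Emit:
drive_tool(
  deltas=[
    [1,0,0.02,0.1,0,0,0],
    [1,0,0,0,0,0,0],
  ],
)

```text
time_s: 12.18
tool_pos: [0.6124, 0.2444, 0.2335]
tool_rot: [-1.572, -0.001, 0.249]
force: [1.2, 0.5, -4.2]
finger_gap: 0.0115
```

Emit:
drive_tool(
  deltas=[
    [1,0,0.02,0.08,0,0,0],
    [1,0,0,0,0,0,0],
  ],
)

```text
time_s: 12.35
tool_pos: [0.6122, 0.2451, 0.2333]
tool_rot: [-1.572, -0.001, 0.249]
force: [-0.6, 0.3, -3.2]
finger_gap: 0.012
```

```bash
python3 -c "
from h import *
status()"
```

```text
t 12.35 rear face to board 0.8  lateral 0.4  hole-axis z 0.1 (mm) F [-0.6  0.3 -3.2] M [-0.21 -0.03 -0.04] rpy err deg [0.06 0.03 0.04]
```

Emit:
drive_tool(
  deltas=[
    [1,0,0.015,0.08,0,0,0],
    [1,0,0,0,0,0,0],
  ],
)

```text
time_s: 12.52
tool_pos: [0.612, 0.2459, 0.2332]
tool_rot: [-1.572, -0.001, 0.249]
force: [0.3, -0.8, -4.7]
finger_gap: 0.0118
```

Emit:
drive_tool(
  deltas=[
    [1,0,0.015,0.06,0,0,0],
    [1,0,0,0,0,0,0],
  ],
)

```text
time_s: 12.68
tool_pos: [0.612, 0.246, 0.2332]
tool_rot: [-1.573, -0.001, 0.249]
force: [1.1, -1.5, -3.6]
finger_gap: 0.0118
```

Emit:
drive_tool(
  deltas=[
    [1,0,0.01,0.05,0,0,0],
    [1,0,0,0,0,0,0],
  ],
)

```text
time_s: 12.85
tool_pos: [0.612, 0.246, 0.2332]
tool_rot: [-1.574, -0.001, 0.249]
force: [0.6, -5.0, -2.8]
finger_gap: 0.0118
```

Emit:
drive_tool(
  deltas=[
    [1,0,0.06,0,0,0,0],
    [1,0,0,0,0,0,0],
  ],
)

```text
time_s: 13.02
tool_pos: [0.6121, 0.246, 0.233]
tool_rot: [-1.573, -0.001, 0.249]
force: [0.4, -5.4, -1.6]
finger_gap: 0.0119
```

Emit:
drive_tool(
  deltas=[
    [1,0,0.06,0,0,0,0],
    [1,0,0,0,0,0,0],
  ],
)

```text
time_s: 13.18
tool_pos: [0.6122, 0.2461, 0.2326]
tool_rot: [-1.573, -0.002, 0.249]
force: [0.9, -5.5, -1.6]
finger_gap: 0.0119
```

```bash
python3 -c "
from h import *
status()
crop('side',bot.snapshot('side'),265,120,80,60,9,'k_s')"
```

```text
t 13.18 rear face to board -0.1  lateral 0.0  hole-axis z -0.5 (mm) F [ 0.9 -5.5 -1.6] M [-0.82 -0.04  0.1 ] rpy err deg [ 0.14 -0.    0.1 ]
```

View pics/k_s.png

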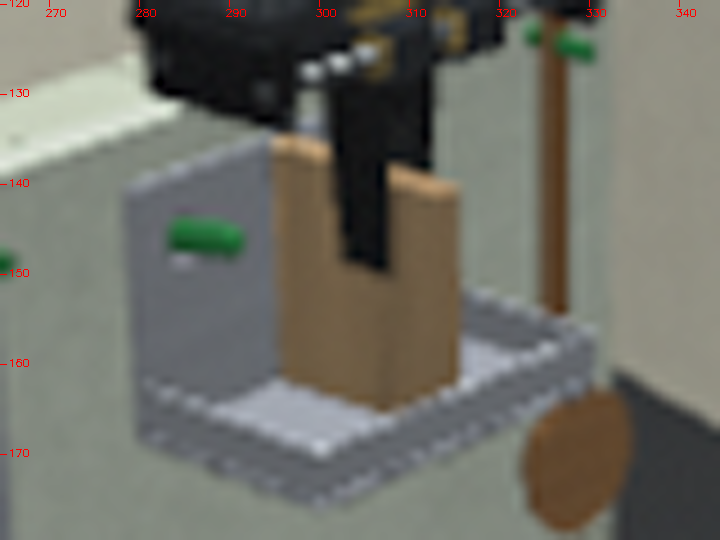

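Emit:
drive_tool(
  deltas=[
    [1,0,0.06,0,0,0,0],
    [1,0,0,0,0,0,0],
  ],
)

```text
time_s: 13.4
tool_pos: [0.6124, 0.2461, 0.2321]
tool_rot: [-1.573, -0.002, 0.249]
force: [1.0, -5.8, -1.0]
finger_gap: 0.0117
```

Emit:
drive_tool(
  deltas=[
    [1,0,0.06,0,0,0,0],
    [1,0,0,0,0,0,0],
  ],
)

```text
time_s: 13.57
tool_pos: [0.6124, 0.2461, 0.2319]
tool_rot: [-1.573, -0.002, 0.249]
force: [1.3, -6.3, 0.0]
finger_gap: 0.0118
```

Emit:
drive_tool(
  deltas=[
    [0.7,0,0,0,0,0,0],
    [0.6,0,0,0,0,0,0],
    [0.5,0,0,0,0,0,0],
    [0.5,0,0,0,0,0,0],
    [0.5,0,0,0,0,0,0],
  ],
)

```text
time_s: 13.98
tool_pos: [0.6118, 0.2473, 0.2308]
tool_rot: [-1.571, -0.001, 0.249]
force: [1.0, -0.2, 0.3]
finger_gap: 0.0237
```

```bash
python3 -c "
from h import *
status()
crop('side',bot.snapshot('side'),265,120,80,60,9,'l_s')"
```

```text
t 13.98 rear face to board -1.4  lateral 0.2  hole-axis z -2.0 (mm) F [ 1.  -0.2  0.3] M [-0.06  0.05  0.03] rpy err deg [0.04 0.04 0.07]
```

View pics/l_s.png

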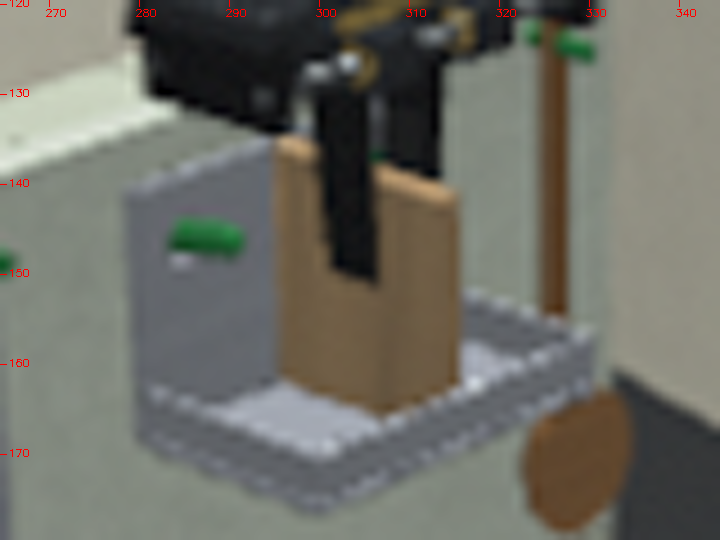

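Emit:
drive_tool(
  deltas=[
    [0.1,0,0,0,0,0,0],
    [0.1,0,0,0,0,0,0],
    [0.1,0,0,0,0,0,0],
    [0.1,0,0,0,0,0,0],
    [0.1,0,-0.3,0,0,0,0],
    [0.1,0,-0.8,0,0,0,0],
    [0.1,0,-1,0,0,0,0],
    [0.1,0,-1,0,0,0,0],
  ],
)

```text
time_s: 14.7
tool_pos: [0.6119, 0.2469, 0.2629]
tool_rot: [-1.572, -0.001, 0.249]
force: [-0.4, 0.1, 0.7]
finger_gap: 0.0428
```

Emit:
drive_tool(
  deltas=[
    [0.1,0,-2,0,0,0,0],
    [0.1,0,-2.5,0,0,0,0],
    [0.1,0,-2.5,0,0,0,0],
    [0.1,0,-2,-2,0,0,0],
    [0.1,0,-1,-3,0,0,0],
    [0.1,0,0,-3,0,0,0],
    [0.1,0,0,-3,0,0,0],
    [0.1,0,0,-3,0,0,0],
  ],
)

```text
time_s: 15.37
tool_pos: [0.6466, 0.1102, 0.3642]
tool_rot: [-1.573, -0.004, 0.25]
force: [0.5, 0.5, -0.5]
finger_gap: 0.0428
```

Emit:
drive_tool(
  deltas=[
    [0.1,-1,0,-3,0,0,0],
    [0.1,-2,0,-3,0,0,0],
    [0.1,-2,0,-3,0,0,0],
    [0.1,-2,0,-3,0,0,0],
    [0.1,-2,0,-2,0,0,0],
    [0.1,-1,0,-1,0,0,0],
    [0.1,0,0,0,0,0,0],
    [0.1,0,0,0,0,0,0],
  ],
)

```text
time_s: 16.03
tool_pos: [0.5864, -0.0588, 0.3631]
tool_rot: [-1.572, -0.003, 0.248]
force: [0.3, 0.2, 0.7]
finger_gap: 0.043
```

```bash
python3 - <<'E'
from h import *
p,r,o=tool();print(p,o['force'],o['time_s'])
s=bot.snapshot('side');t=bot.snapshot('top')
cv2.imwrite('pics/zs.png',s[:,:,::-1]);cv2.imwrite('pics/zt.png',t[:,:,::-1])
# fully-home model
B=np.load('board.npy');M=T(B[:4]);Mr=M.copy();Mr[:3,3]=ap(M,[0,B[4],.24+B[5]-.075-.0005])[0]
crop('side',s,255,105,85,65,9,'m_s',proj('side',ap(Mr,OUT)));crop('top',t,150,95,90,100,6,'m_t',proj('top',ap(Mr,OUT)))
E
```

```text
[ 0.58641814 -0.0587545   0.36309466] [0.31145776 0.23837873 0.67738556] 16.0333
```

View pics/m_s.png

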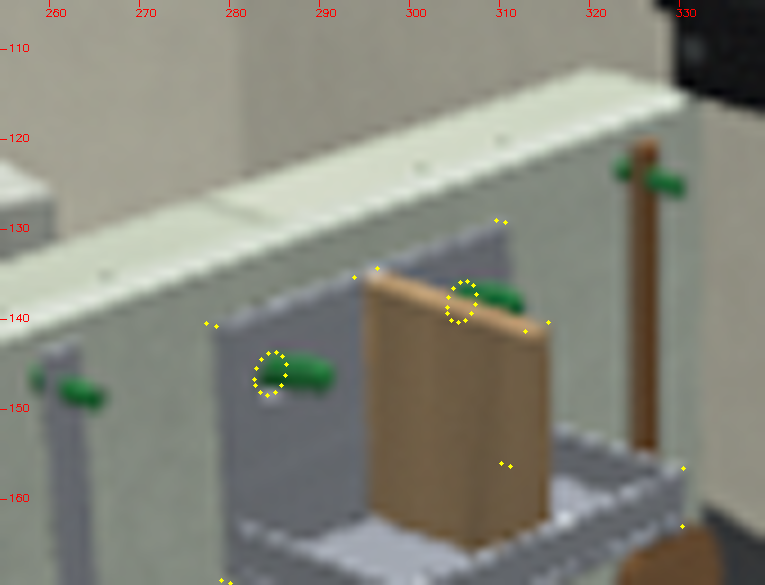

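View pics/m_t.png

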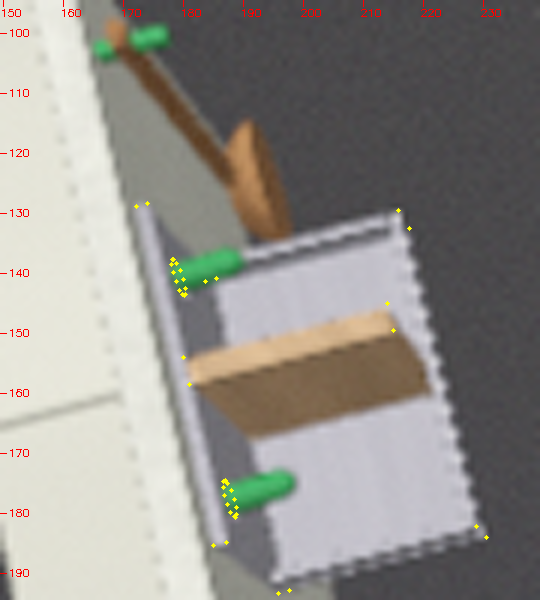

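View pics/zs.png

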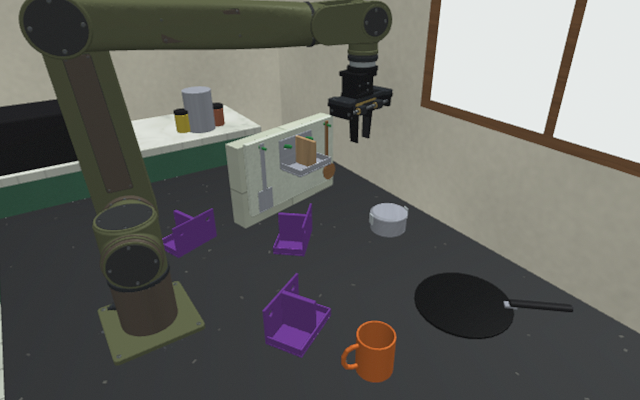

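Emit:
drive_tool(
  deltas=[
    [0.1,0,0,0,0,0,0],
    [0.1,0,0,0,0,0,0],
    [0.1,0,0,0,0,0,0],
    [0.1,0,0,0,0,0,0],
    [0.1,0,0,0,0,0,0],
    [0.1,0,0,0,0,0,0],
    [0.1,0,0,0,0,0,0],
    [0.1,0,0,0,0,0,0],
  ],
)

```text
time_s: 16.8
tool_pos: [0.5863, -0.0588, 0.3618]
tool_rot: [-1.572, -0.001, 0.249]
force: [-0.2, 0.0, -0.5]
finger_gap: 0.0429
```

```bash
python3 - <<'E'
from h import *
s=bot.snapshot('side'); crop('side',s,265,120,80,60,9,'n_s')
n=cv2.imread('pics/n_s.png',0).astype(np.float32)
old=cv2.cvtColor(cv2.imread('pics/zs.png'),cv2.COLOR_BGR2GRAY)
z=cv2.resize(cv2.imread('pics/zs.png')[120:180,265:345],None,fx=9,fy=9,interpolation=cv2.INTER_CUBIC); z=cv2.cvtColor(z,cv2.COLOR_BGR2GRAY).astype(np.float32)
for k,im in(('k',cv2.imread('pics/k_s.png',0).astype(np.float32)),('l',cv2.imread('pics/l_s.png',0).astype(np.float32)),('z',z)):
    for nm,sl in(('front',np.s_[300:520,130:600]),('plateleft',np.s_[170:420,100:270])):
        w=cv2.createHanningWindow((sl[1].stop-sl[1].start,sl[0].stop-sl[0].start),cv2.CV_32F)
        d,r=cv2.phaseCorrelate(im[sl].copy(),n[sl].copy(),w); print(k,nm,np.round(np.array(d)/9,2),round(r,2))
E
```

```text
k front [1.02 0.04] 0.39
k plateleft [ 0.   -0.01] 0.54
l front [-0.    0.05] 0.71
l plateleft [0. 0.] 0.6
z front [0.   0.06] 0.71
z plateleft [-0.01  0.05] 0.57
```

View pics/zt.png

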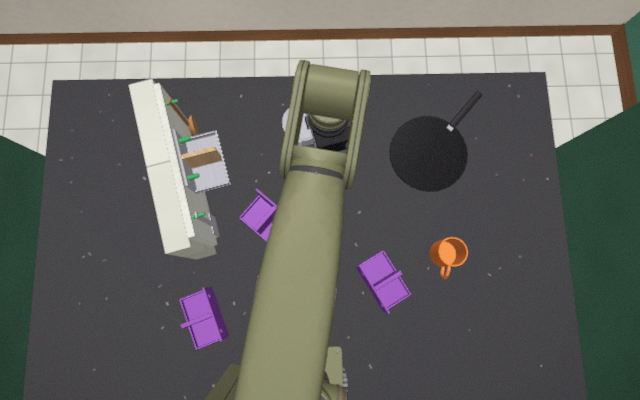

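```bash
python3 - <<'E'
from h import *
n=cv2.imread('pics/n_s.png').astype(np.float32)
for k in('k','l'):
    im=cv2.imread(f'pics/{k}_s.png').astype(np.float32)
    for nm,(x0,y0,x1,y1) in dict(frontcorner=(250,420,390,525),rightcorner=(520,300,640,400),plateTL=(105,165,210,235),plateBL=(110,360,210,480),divtop=(400,160,480,220),peg=(160,205,255,275),divbase=(270,360,420,430),ladle=(520,400,640,520)).items():
        t=im[y0:y1,x0:x1]; m=cv2.matchTemplate(n[y0-18:y1+18,x0-18:x1+18],t,cv2.TM_CCOEFF_NORMED); _,v,_,l=cv2.minMaxLoc(m); print(k,nm,round(v,3),np.round((np.array(l)-18)/9,2))
s=bot.snapshot('side');t=bot.snapshot('top')
np.save('sz.npy',s);np.save('tz.npy',t)
crop('side',s,272,122,64,60,10,'o_s')
crop('top',t,165,120,75,80,7.4,'o_t')
E
```

```text
k frontcorner 0.962 [0.22 0.44]
k rightcorner 0.939 [0.11 0.22]
k plateTL 0.984 [0.56 0.11]
k plateBL 0.95 [-0.33  0.11]
k divtop 0.931 [0.11 0.56]
k peg 0.991 [0.11 0.  ]
k divbase 0.984 [0.22 0.33]
k ladle 0.984 [0.11 0.11]
l frontcorner 1.0 [0. 0.]
l rightcorner 0.999 [0. 0.]
l plateTL 0.999 [0. 0.]
l plateBL 0.999 [0. 0.]
l divtop 0.866 [-0.67 -0.11]
l peg 0.999 [0. 0.]
l divbase 1.0 [0. 0.]
l ladle 0.999 [0. 0.]
```

View pics/o_s.png

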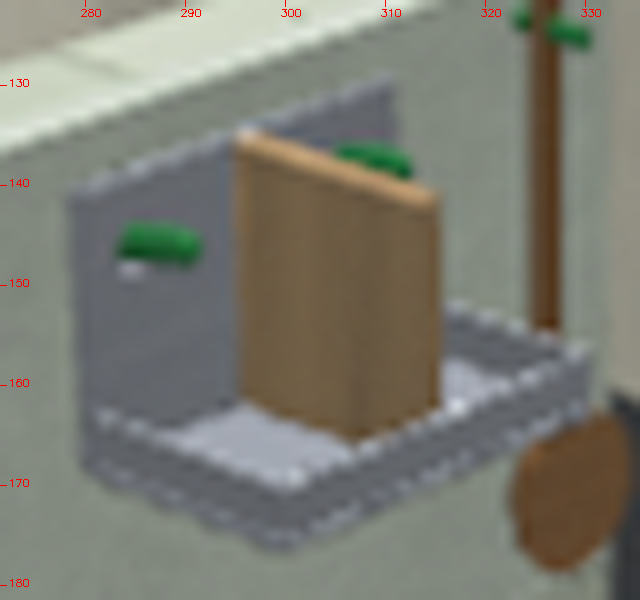

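View pics/o_t.png

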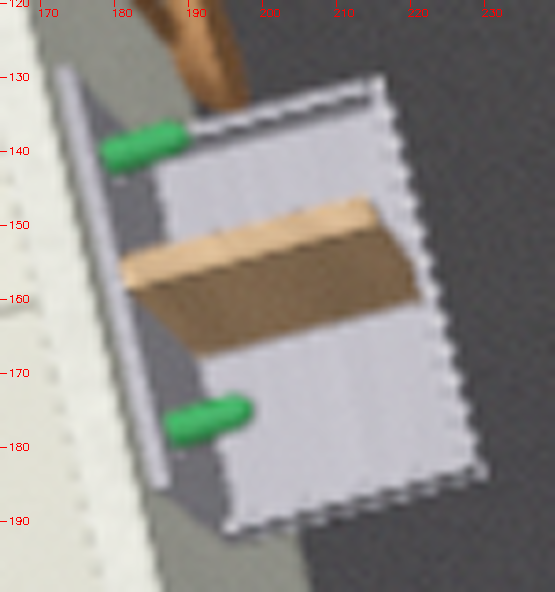

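```bash
python3 - <<'E'
from h import *
B=np.load('board.npy');M=T(B[:4])
K=[('side',(0,-.075,.1),(310.8,129)),('side',(-.095,.075,0),(300,176.7)),('side',(-.095,-.075,0),(330.5,161.5)),('side',(0,.075,0),(279.7,168.3)),('side',(-.091,-.006,.1),(315.5,141)),('side',(0,.075,.1),(278.1,141)),
('top',(0,-.075,.1),(172.3,128.7)),('top',(-.005,-.075,.1),(174.5,128.4)),('top',(0,.075,.1),(185,185.7)),('top',(-.005,.075,.1),(187.2,185.3)),('top',(-.095,-.075,.024),(216.3,130)),('top',(-.095,.075,.024),(230.2,183)),('top',(-.091,-.006,.1),(214.8,146.1))]
def Mr(p):
    L=np.eye(4);L[:3,:3]=R.from_euler('zy',p[3:5]).as_matrix();L[:3,3]=np.array([0,B[4],.24+B[5]-.075])+p[:3]; return M@L
f=lambda p:np.concatenate([proj(n,ap(Mr(p),P))[0]-np.array(q) for n,P,q in K])
r=least_squares(f,[0,0,0,0,0],x_scale=[.01,.01,.01,.1,.1]);J=np.linalg.inv(r.jac.T@r.jac)*(r.fun**2).mean()
print('dx dy dz mm',np.round(r.x[:3]*1e3,2),'yaw,pitch deg',np.round(np.degrees(r.x[3:]),2)); print('sd',np.round(np.sqrt(np.diag(J))*[1e3,1e3,1e3,57.3,57.3],2)); print(np.round(r.fun.reshape(-1,2),1).tolist())
L=np.linalg.inv(M)
print('top edge rear x, bottom edge rear x (mm)',[round((L@np.r_[ap(Mr(r.x),[0,0,z])[0],1])[0]*1e3,2) for z in(.1,0)])
E
```

```text
dx dy dz mm [-1.96  0.84  0.32] yaw,pitch deg [-0.34  0.44]
sd [0.99 0.7  1.05 0.35 0.62]
[[-1.0, -0.1], [-0.5, 0.1], [0.1, 1.4], [-0.5, 0.6], [-0.1, -0.9], [-0.7, -0.7], [0.5, 0.2], [0.3, -0.0], [0.4, -0.2], [0.3, -0.3], [0.4, -0.3], [-0.8, -0.6], [-0.3, -0.7]]
top edge rear x, bottom edge rear x (mm) [np.float64(-1.2), np.float64(-1.96)]
```

```bash
python3 - <<'E'
from h import *
B=np.load('board.npy');M=T(B[:4])
g=ap(M,[-.135,B[4]-.0013,.24+B[5]+.010])[0]; print(g, need(g,B[3]-np.pi/2))
E
```

```text
[0.63174649 0.16939629 0.25380907] (array([10.03, 10.79, 21.  ]), array([0.07, 0.02, 0.04]))
```

Emit:
drive_tool(
  deltas=[
    [1,0.7,0,1.5,0,0,0],
    [1,1.3,0,2.7,0,0,0],
    [1,1.6,0,3.4,0,0,0],
    [1,1.6,0,3.4,0,0,0],
    [1,1.6,0,3.4,0,0,0],
    [1,1.6,0,3.4,0,0,0],
    [1,1.0,1,2.2,0,0,0],
    [1,0.6,2,1.0,0,0,0],
  ],
)

```text
time_s: 17.62
tool_pos: [0.6325, 0.1731, 0.3346]
tool_rot: [-1.571, -0.007, 0.252]
force: [-0.2, 0.0, 0.4]
finger_gap: 0.0006
```

Emit:
drive_tool(
  deltas=[
    [1,0,2.5,0,0,0,0],
    [1,0,2.5,0,0,0,0],
    [1,0,1.8,0,0,0,0],
    [1,0,0.9,0,0,0,0],
    [1,0,0,0,0,0,0],
    [1,0,0,0,0,0,0],
  ],
)

```text
time_s: 18.12
tool_pos: [0.6316, 0.1693, 0.255]
tool_rot: [-1.572, -0.001, 0.249]
force: [0.4, -0.4, 0.3]
finger_gap: 0.0006
```

```bash
cat >>h.py <<'E'
def bpos():
    p,r,o=tool();B=np.load('board.npy');q=np.linalg.inv(T(B[:4]))@np.r_[p,1];q=q[:3]-[0,B[4],.24+B[5]-.075]
    F=T(B[:4])[:3,:3].T@o['force']; print('TCP in home-rack axes mm',np.round(q*1e3,1),'F board axes',np.round(F,1),'gap',round(o['finger_gap'],4),'t',round(o['time_s'],2))
E
python3 - <<'E'
from h import *
bpos()
crop('side',bot.snapshot('side'),265,110,80,70,8,'q_s')
E
```

```text
TCP in home-rack axes mm [-135.1   -1.1   86.2] F board axes [-0.5 -0.3  0.3] gap 0.0006 t 18.12
```

View pics/q_s.png

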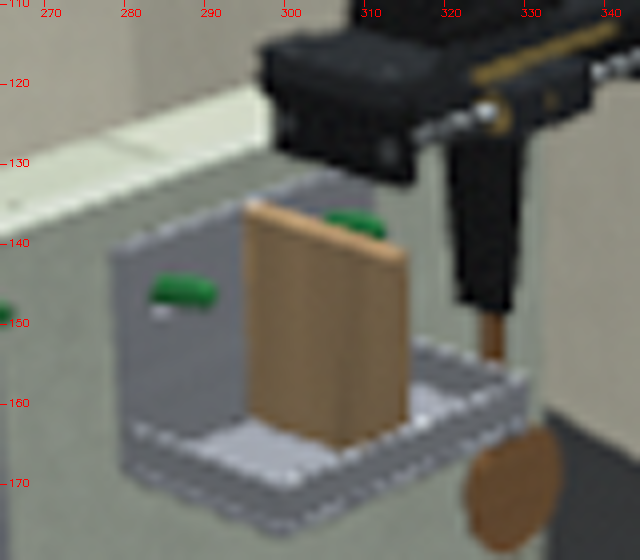

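Emit:
drive_tool(
  deltas=[
    [1,0,0.3,0.6,0,0,0],
    [1,0,0.2,0.7,0,0,0],
    [1,0,0,0.7,0,0,0],
    [1,0,0,0.4,0,0,0],
    [1,0,0,0.2,0,0,0],
    [1,0,0,0,0,0,0],
  ],
)

```text
time_s: 18.67
tool_pos: [0.6249, 0.1953, 0.2499]
tool_rot: [-1.572, -0.001, 0.25]
force: [-0.7, -0.6, -0.8]
finger_gap: -0.0
```

Emit:
drive_tool(
  deltas=[
    [1,0,0,0.2,0,0,0],
    [1,0,0,0.2,0,0,0],
    [1,0,0,0,0,0,0],
  ],
)

```text
time_s: 18.92
tool_pos: [0.6241, 0.1986, 0.2497]
tool_rot: [-1.572, -0.001, 0.249]
force: [0.1, -0.3, -0.5]
finger_gap: 0.0005
```

```bash
python3 -c "
from h import *
bpos()"
```

```text
TCP in home-rack axes mm [-104.8   -1.    80.9] F board axes [-0.3 -0.  -0.5] gap 0.0005 t 18.92
```

Emit:
drive_tool(
  deltas=[
    [1,0,0,0.1,0,0,0],
    [1,0,0,0.1,0,0,0],
    [1,0,0,0,0,0,0],
  ],
)

```text
time_s: 19.17
tool_pos: [0.6236, 0.2004, 0.2496]
tool_rot: [-1.572, -0.001, 0.249]
force: [-0.1, -0.2, 0.8]
finger_gap: 0.0005
```

Emit:
drive_tool(
  deltas=[
    [1,0,0,0.1,0,0,0],
    [1,0,0,0,0,0,0],
  ],
)

```text
time_s: 19.33
tool_pos: [0.6234, 0.2013, 0.2497]
tool_rot: [-1.572, -0.001, 0.249]
force: [1.1, -0.5, -0.4]
finger_gap: 0.0001
```

Emit:
drive_tool(
  deltas=[
    [1,0,0,0.1,0,0,0],
    [1,0,0,0,0,0,0],
  ],
)

```text
time_s: 19.5
tool_pos: [0.6233, 0.2016, 0.2498]
tool_rot: [-1.574, -0.001, 0.249]
force: [0.3, -3.3, 1.4]
finger_gap: 0.0003
```

```bash
python3 -c "
from h import *
bpos()"
```

```text
TCP in home-rack axes mm [-101.7   -1.    81. ] F board axes [-3.2  0.5  1.4] gap 0.0003 t 19.5
```

Emit:
drive_tool(
  deltas=[
    [1,0,0,0.07,0,0,0],
    [1,0,0,0,0,0,0],
  ],
)

```text
time_s: 19.67
tool_pos: [0.6232, 0.202, 0.25]
tool_rot: [-1.574, -0.001, 0.249]
force: [-0.5, -4.9, 1.3]
finger_gap: 0.0003
```

Emit:
drive_tool(
  deltas=[
    [1,0,0,0.05,0,0,0],
    [1,0,0,0,0,0,0],
  ],
)

```text
time_s: 19.83
tool_pos: [0.6232, 0.2019, 0.2501]
tool_rot: [-1.575, -0.001, 0.249]
force: [-0.4, -5.8, 1.8]
finger_gap: 0.0005
```

```bash
python3 -c "
from h import *
bpos()
s=bot.snapshot('side');cv2.imwrite('pics/push.png',s[:,:,::-1])"
```

```text
TCP in home-rack axes mm [-101.3   -1.    81.3] F board axes [-5.5  1.8  1.8] gap 0.0005 t 19.83
```

Emit:
drive_tool(
  deltas=[
    [1,0,0,-0.1,0,0,0],
    [1,0,0,-0.2,0,0,0],
    [1,0,0,-0.6,0,0,0],
    [1,0,0,-1.5,0,0,0],
    [1,0,0,-2,0,0,0],
    [1,0,-1.5,-2,0,0,0],
    [1,0,-2.5,-2.5,0,0,0],
    [1,0,-2.5,-2.5,0,0,0],
  ],
)

```text
time_s: 20.55
tool_pos: [0.6504, 0.0915, 0.3139]
tool_rot: [-1.571, 0.002, 0.25]
force: [1.0, 0.2, 0.7]
finger_gap: 0.0007
```

Emit:
drive_tool(
  deltas=[
    [1,-1,-2.5,-3,0,0,0],
    [1,-2,-1,-3,0,0,0],
    [1,-2,0,-3,0,0,0],
    [1,-2,0,-3,0,0,0],
    [1,-1,0,-1.5,0,0,0],
    [1,0,0,0,0,0,0],
    [1,0,0,0,0,0,0],
    [1,0,0,0,0,0,0],
  ],
)

```text
time_s: 21.22
tool_pos: [0.6067, -0.0574, 0.3497]
tool_rot: [-1.571, -0.001, 0.249]
force: [-1.1, 0.8, 0.2]
finger_gap: 0.0005
```

```bash
python3 - <<'E'
from h import *
bpos()
s=bot.snapshot('side');t=bot.snapshot('top'); a=np.load('sz.npy');cv2.imwrite('pics/fs.png',s[:,:,::-1])
cv2.imwrite('pics/ft.png',t[:,:,::-1])
up=lambda im:cv2.resize(im[120:180,265:345],None,fx=9,fy=9,interpolation=cv2.INTER_CUBIC).astype(np.float32)
n=up(s); im=up(a)
for nm,(x0,y0,x1,y1) in dict(front=(250,420,390,525),right=(520,300,640,400),TL=(105,165,210,235),BL=(110,360,210,480)).items():
    m=cv2.matchTemplate(n[y0-18:y1+18,x0-18:x1+18],im[y0:y1,x0:x1],cv2.TM_CCOEFF_NORMED); _,v,_,l=cv2.minMaxLoc(m); print(nm,round(v,3),np.round((np.array(l)-18)/9,2))
E
```

```text
TCP in home-rack axes mm [-348.6   78.8  180.9] F board axes [1.  0.8 0.2] gap 0.0005 t 21.22
front 0.99 [-0.11  0.  ]
right 0.941 [0. 0.]
TL 0.994 [-0.11  0.  ]
BL 0.984 [0. 0.]
```

View pics/fs.png

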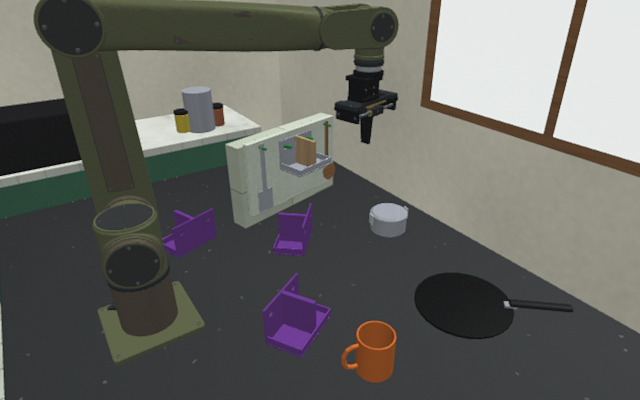

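The rack hangs at (305,155) on both green pegs. The tawa, lunch box, mug and purple racks are where they were, and the arm is clear of everything.

```bash
python3 -c "
from rig import bot
print(bot.close_job())"
```

```text
the job is handed in; nothing more can be done
None
```

The steel rack is hanging on the two middle green pegs with the gripper well clear, and I handed the job in at about 21 s.

**What I did:** I gripped the rack by its wooden divider and lined its holes up with the pegs as measured in both cameras. I slid it on along the 10° peg slope. One light contact of about 3 N on the way was eased by a 0.6 mm shift. I stopped at the board with about 6 N, lowered the rack until the wrist carried none of its weight, and let go.

**Last checks:**
- **Home against the board:** I pushed gently on the front of the divider with shut fingers. It went solid at 5.5 N after about 0.3 mm, within 0.5 mm of where a fully home rack should be.
- **Stable:** side pictures before and after that push differ by at most 0.1 px.
- **Bystanders:** the tawa, mug, lunch box and purple racks look unmoved in the last side picture.

**What disagreed:**
- **Board gap:** a camera-only fit put the rack's back 1–2 mm off the board, with an uncertainty of about 1 mm. I trusted the touch check over it.
- **Settling on release:** the rack shifted by up to about 0.5 px when I let go, a millimetre or so, and has held still since.

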